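# Unclamp and draw out the dust extractor's spent filter

### The arm

A 6-joint arm with a two-finger parallel gripper is mounted at the origin on a cart in front of the work surface, level with it; the furniture and walls round the work are solid. World frame = base frame: x ahead of the robot, y to its left, z up, the work surface at z = 0. Lengths are in m, angles in rad, forces in N, time in s.
With the tool pointing down it reaches from about 0.35 to 0.925 m from the base axis. Payload 6.4 kg.
Tool frame: the origin (TCP) lies at the very end of the fingers, on their centre line; the grasp point (between the pads) lies 19 mm behind it; z points along the fingers, y is the direction in which the jaws open and shut (so a half turn about z gives the same grasp; the last joint's range is limited). The gripper opens to 85 mm and grips with 20 to 120 N. Pads are 22 mm wide; open, the fingers measure 114 mm over their backs; the gripper's body (76 mm by 85 mm) begins 54 mm behind the grasp point. The pads swing forward as they close: fully open they stand 13 mm farther back than shut.
Start: joints at [1.057, 0.245, 1.558, -0, 1.339, -0.174], TCP at [0.217, 0.613, 0.231] pointing down, gripper open.
Joint ranges: [-3.13, 3.13], [-1.02, 2.26], [0.13, 2.54], [-0.95, 4.09], [0.21, 2.88], [-2.74, 2.74]. Speed limits (rad/s): [2.57, 2.57, 3.14, 3.14, 3.14, 3.14].

### API

Orientations are given as a unit quaternion [x, y, z, w].
In Python, from station import manip gives the robot as it stands.
- The arm moves only by the tool step_arm, never from a script. Its argument "plan" is a list of rows, each a list of 7 numbers: the shift along the tool's x, y, z in m, then the turn, a rotation vector about the tool's x, y, z in degrees, then the finger opening in m, from 0 to 0.0854. In form: [[x, y, z, rx, ry, rz, jaw], ...]. A call has 1 to 5 rows; each row shifts and turns the pose as measured when the row begins, along the tool's axes as they then stand; what a row does not reach is not made up. A row lasts 1/12 s, in which the tool goes at most 41.7 mm and 7.16 degrees, less where a joint would pass 70% of its speed; a pose out of reach is approached as far as the arm can. A call is refused whole if a number of a shift passes 0.0417 or a number of a turn 7.16, either way. A call with a gripper value outside its range is refused whole. The fingers move at their own pace and stop on an object; "newtons" is the grip in N (left out, the last holds). Time passes only in rows, so rows that do not move let the fingers close. It gives the time, the measured TCP pose, the force and the opening at its end, in the units of the state.
- manip.get_state(): the state, without advancing time (a new reading comes with each control period).
- manip.snapshot(name): name is "side" or "top" or "wrist"; returns (picture, depth): 384x512x3 uint8, red, green, blue; 384x512 float32, m along the optical axis (not along the pixel's ray), 0 where there is no reading.
- manip.calibration(name): a dict with "vertical_fov" (degrees; the focal length in pixels is half the picture's height over the tangent of half this angle, whatever the lens; pixels are square), "cx", "cy" (the principal point, pixels), "origin" and "orientation" of the camera in the world; the wrist camera has in their place "T_tool_cam" (4x4, takes a point from camera to tool coordinates, whose origin is the TCP and whose axes are the flange's). Camera axes: x right, y down, z forward; pixel columns grow to the right and rows downward; lengths in m; the calibration is good to about 2 mm. A picture is of the moment at which its call begins: read the wrist's pose just before it. calibration takes no time and is no camera call.
- manip.job_done(): hands the job in, once; it reports no verdict.
The state is a dict: "time_s": time; "qpos": joint angles; "qd": joint speeds; "tau": joint torques, N m; "ee_pos": TCP position; "tool_rot": TCP orientation; "wrist_force": force on the tool from outside, world axes, zero at the start; "torque": the same for the moment, N m; "grip_width": opening from 0.0 (shut) to 1.0 (fully open).
Only numpy, scipy, OpenCV 4.12 (cv2) and the standard library are available. Lean on these libraries where they do the work, as an engineer would, in place of code of your own. Each camera call takes 0.05 s, during which the arm holds its last target.

### The job

Take the spent filter cassette out of the bench dust extractor: crank the handwheel anticlockwise until it comes to its stop so that the yellow retaining bars are drawn right back, then lift the cover flap until it stands open, upright or beyond, and draw the cassette straight up by its orange tab. Carry it to the long white catch tray and finish while still holding it there, upright and still, over the middle of the tray and lengthwise along it so that loose dust falls inside, with its foot roughly 4 to 15 cm above the tray; leave the clamp and the flap open and do not disturb the other things on the bench.

Things in the scene. Friction and masses are not known exactly. Their poses are not given: they have to be found in the camera images.
- extractor: bench dust extractor, a fixed white box 240 mm deep (x), 280 mm wide (y), its flat aluminium deck 100 mm above the bench; origin at the centre of its underside, x to its rear, y to its left, z up. On the deck: the handwheel on the left, the cover flap on the right, between them a low rack cover (22 mm high) from which two yellow retaining bars reach under the flap and over the cassette's shoulders, leaving the tab free
- crank (a joint): turn of the handwheel in rad, 0 with the bars fully over the cassette to 5.236 (300 degrees) at the open stop, growing anticlockwise seen from above. It draws the bars 6.2 mm per rad; they are clear of the cassette from 3.2 on. It stays where left; turning takes about 2 N at the handle. At the open stop the handle stands beside the green dot, at 0 beside the red dot
- wheel_axis (a point): point on the handwheel's upright axis at the height of the middle of its handle, 165 mm above the bench. The wheel is 100 mm across, its rim's top at 138 mm
- crank_handle (a point): middle of the handwheel's upright black handle, 44 mm from the axis; the handle is a round grip 17 mm thick and 46 mm high (142 to 188 mm above the bench) that revolves freely on its pin, so a gripper can keep its heading while it goes round
- flap (a joint): opening of the cover flap in rad: 0 shut, 1.57 upright, stop at 1.95. A friction hinge holds it at any angle; lifting takes about 2 N at the handle
- flap_handle (a point): middle of the flap's black bow handle: a round bar 10 mm thick, free for 55 mm along the extractor's y, 38 mm in front of the flap's front edge and 34 mm above the deck when shut; it swings with the flap on a radius of 197 mm about flap_hinge (the bar lies 196 mm in front of the hinge and 22 mm above it when shut), up and over to the rear. The flap is 158 x 100 mm, its top 52 mm above the deck
- flap_hinge (a point): middle of the flap's hinge line, which runs along the extractor's y at the rear of the flap, 112 mm above the bench; a point here does not move with the flap. Opened, the flap stands up to 210 mm above the deck behind the cassette, whose frame ends 45 mm in front of the hinge line, so the lifted cassette goes off sideways, to the extractor's right (-y)
- cassette_tab (a point): grasp point on the filter cassette's orange pull tab, 98 mm above the cassette's foot. The tab is 50 mm along the cassette's x, 12 mm thick along its y and 34 mm high; its top lies 12 mm above this point and the shoulders of the frame 22 mm below it. In the extractor this point is 128 mm above the bench, hidden under the flap, 95 mm in front of the hinge line, and the cassette's x lies along the extractor's x
- cassette_foot (a point): centre of the underside of the cassette (z up); its grey frame with tan pleats is 100 mm along x, 24 mm along y, 76 mm high, 0.22 kg more or less. It stands 70 mm deep in its well with 2 mm clearance on each side
- cassette: the cassette, same origin and axes as cassette_foot
- tray: long white open catch tray, fixed, 180 mm along its x, 100 mm along its y, 22 mm high; origin at the centre of its underside
- spare_cassette: fresh filter cassette with white pleats lying flat on the bench, a bystander; 100 x 24 x 110 mm; origin under its middle
- amber_bottle: amber bottle with white cap, bystander, 61 mm across, 122 mm high; origin at its foot
- dropper_1: small brown dropper bottle, bystander, 33 mm across, 102 mm high; origin at its foot
- dropper_2: the other small brown dropper bottle, bystander, same size; origin at its foot
- wash_bottle: white squeeze wash bottle, bystander, 59 x 77 x 157 mm; origin at its foot
- dust_blower: dark red rubber bulb blower with white nozzle standing up, bystander, 62 mm across, 172 mm high; origin at its foot
- foam_block: grey foam block, bystander, 45 x 70 x 31 mm; origin at its foot

How it is judged:
On the way, in this order (a step that is already met when the one before it is completed fails the run):
1. handwheel cranked back to its open stop, cassette still seated (value of joint crank above 4.9 rad and z of cassette in the frame of extractor below 0.04 m), for 0.2 s.
2. flap stood open, cassette still seated (value of joint flap above 1.5 rad and z of cassette in the frame of extractor below 0.04 m), for 0.2 s.
3. cassette drawn straight up in the fingers, clear of its well (z of cassette in the frame of extractor above 0.1 m and horizontal distance between cassette_tab and flap_hinge between 0.065 and 0.125 m and contact force between cassette and the fingers above 1 N), for 0.1 s.
At the end, for the whole second after the job is handed in: cassette held by the fingers alone, upright within 0.2 rad and at rest, its foot within 35 mm of the tray's middle in plan and 45 to 200 mm above the bench, lengthwise along the tray within 0.26 rad; handwheel over 4.7 rad, flap over 1.4 rad (horizontal distance between cassette_foot and tray below 0.035 m and height (world z) of cassette_foot between 0.045 and 0.2 m and angle between cassette's own z axis and vertical below 0.2 rad and angle between the x axis of cassette and the x axis of tray, either way round below 0.26 rad and contact force between cassette and the fingers above 1 N and contact force between cassette and tray below 0.1 N and contact force between cassette and extractor below 0.1 N and linear speed of cassette below 0.03 m/s and value of joint crank above 4.7 rad and value of joint flap above 1.4 rad); the arm keeps its last pose, push and grip.
It fails at once if a bystander is moved by more than 30 mm (distance of any of spare_cassette, amber_bottle, dropper_1, dropper_2, wash_bottle, dust_blower, foam_block from where it was at the start of the episode above 0.03 m).
It also fails if it takes over 72 s, if anything falls off the work surface, if the arm or the gripper's body presses on something with over 40 N, if the wrist force passes 120 N, or if a joint passes its speed limit or range.

## Working session

There is one attempt and no reset: what is moved stays moved. The work goes in short steps, Python scripts to look and compute and a tool call to move; the robot and the scene stay as the last step left them, time stands still between calls to the robot, and variables do not carry over. Pictures are saved under pics/ and viewed, and the job is handed in when it is done.

Besides the shell and the picture viewer there is one more tool, called after ">>>" as name(argument=value, ...), one argument or row to a line, values as JSON. step_arm: Moves the arm, as the interface text tells. Its arguments: {"type":"object","properties":{"plan":{"type":"array","items":{"type":"array","items":{"type":"number"}}},"newtons":{"type":"number"}},"required":["plan"]}

```bash
ls; mkdir -p pics; python3 - <<'E'
from station import manip
import cv2
print(manip.get_state())
for n in("side","top","wrist"):
    c=manip.calibration(n);print(n,c)
    p,d=manip.snapshot(n)
    cv2.imwrite(f"pics/{n}0.png",p[:,:,::-1])
    import numpy as np
    np.save(f"pics/{n}0.npy",d)
E
```

```text
pics
{'time_s': 0.0, 'qpos': array([ 1.05689772e+00,  2.45820099e-01,  1.55900668e+00,  4.09432123e-06,
        1.33870411e+00, -1.74108082e-01]), 'qd': array([-8.04763272e-04,  7.08549778e-04, -7.31803830e-04,  1.50518480e-03,
        7.56532507e-05,  3.98091624e-04]), 'tau': array([ 2.08292651e-03, -4.29519117e+01, -3.26124930e+01, -3.35699860e-05,
        5.39343382e-03,  3.61258253e-05]), 'ee_pos': array([0.21635955, 0.61234559, 0.23018041]), 'tool_rot': array([ 1.69079508e-01,  9.85601938e-01, -9.11665582e-04, -3.28717754e-04]), 'wrist_force': array([-0.07871577,  0.20610055,  0.78914282]), 'torque': array([ 0.00797728,  0.00771466, -0.02212815]), 'grip_width': 0.9990189138113732}
side {'vertical_fov': 45.17919628663973, 'cx': 249.38588211655141, 'cy': 188.20805360692432, 'origin': array([ 0.35885734, -1.00924755,  0.69107906]), 'orientation': array([ 0.84696922, -0.09538184,  0.06517462, -0.51893902])}
top {'vertical_fov': 48.09797726641616, 'cx': 238.8231015131724, 'cy': 192.21779914778023, 'origin': array([0.41791935, 0.14029434, 1.60934128]), 'orientation': array([ 0.71047575, -0.70065434,  0.04786196, -0.04491033])}
wrist {'vertical_fov': 64.37799442463746, 'cx': 255.88169462762693, 'cy': 197.5571511084007, 'T_tool_cam': array([[-1.74367900e-03, -9.48384235e-01, -3.17118750e-01,
         8.10465986e-02],
       [ 9.99998191e-01, -1.89463945e-03,  1.67666965e-04,
         9.42782227e-04],
       [-7.59838400e-04, -3.17117884e-01,  9.48385824e-01,
        -1.43043261e-01],
       [ 0.00000000e+00,  0.00000000e+00,  0.00000000e+00,
         1.00000000e+00]])}
```

View pics/top0.png

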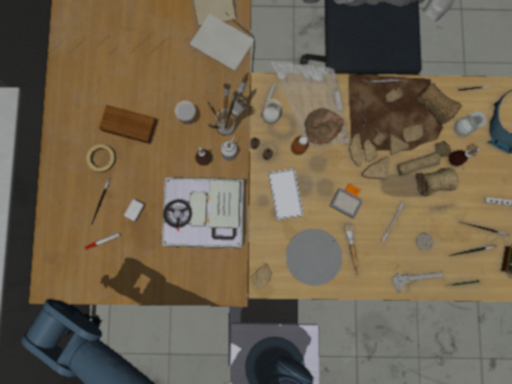

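View pics/side0.png

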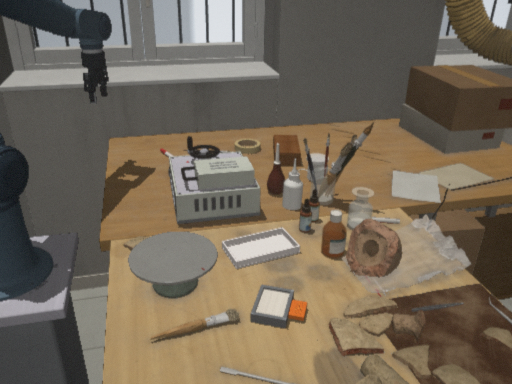

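View pics/wrist0.png

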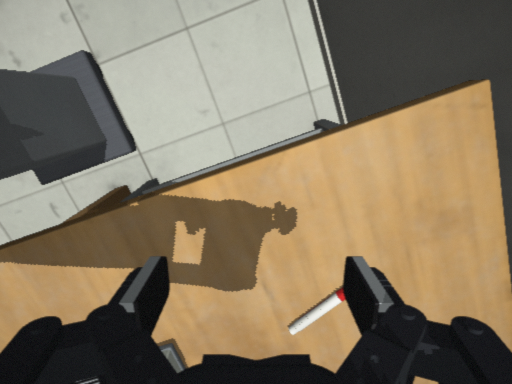

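```bash
cat > h.py <<'E'
import numpy as np,cv2
from scipy.spatial.transform import Rotation as R
from station import manip
def cam(n):
    c=manip.calibration(n);f=192/np.tan(np.radians(c['vertical_fov']/2))
    if n=='wrist':
        s=manip.get_state();T=np.eye(4);T[:3,:3]=R.from_quat(s['tool_rot']).as_matrix();T[:3,3]=s['ee_pos']
        T=T@c['T_tool_cam'];return f,c['cx'],c['cy'],T[:3,3],T[:3,:3]
    return f,c['cx'],c['cy'],np.array(c['origin']),R.from_quat(c['orientation']).as_matrix()
def atz(n,u,v,z,C=None):
    f,cx,cy,o,M=C or cam(n);r=M@np.array([(u-cx)/f,(v-cy)/f,1]);return o+r*(z-o[2])/r[2]
def proj(n,p,C=None):
    f,cx,cy,o,M=C or cam(n);q=M.T@(np.asarray(p)-o);return cx+f*q[0]/q[2],cy+f*q[1]/q[2]
def atd(n,u,v,d,C=None):
    f,cx,cy,o,M=C or cam(n);return o+M@np.array([(u-cx)/f,(v-cy)/f,1])*d
def crop(p,u0,v0,u1,v1,k,name):
    cv2.imwrite(f'pics/{name}.png',cv2.resize(p[v0:v1,u0:u1],None,fx=k,fy=k,interpolation=cv2.INTER_CUBIC))
E
python3 - <<'E'
from h import *
crop(cv2.imread('pics/top0.png'),155,165,315,265,5,'ctop')
crop(cv2.imread('pics/side0.png'),155,125,315,225,5,'cside')
crop(cv2.imread('pics/top0.png'),190,85,320,180,6,'ctop2')
E
```

```text
(no output)
```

View pics/ctop.png

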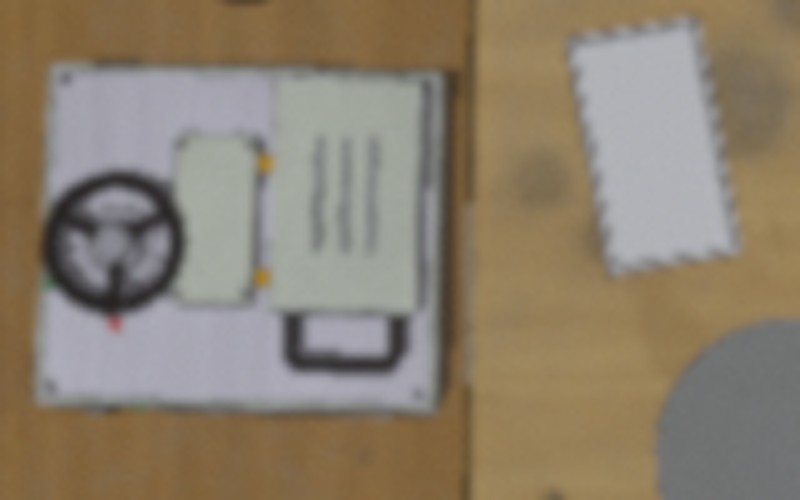

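View pics/cside.png

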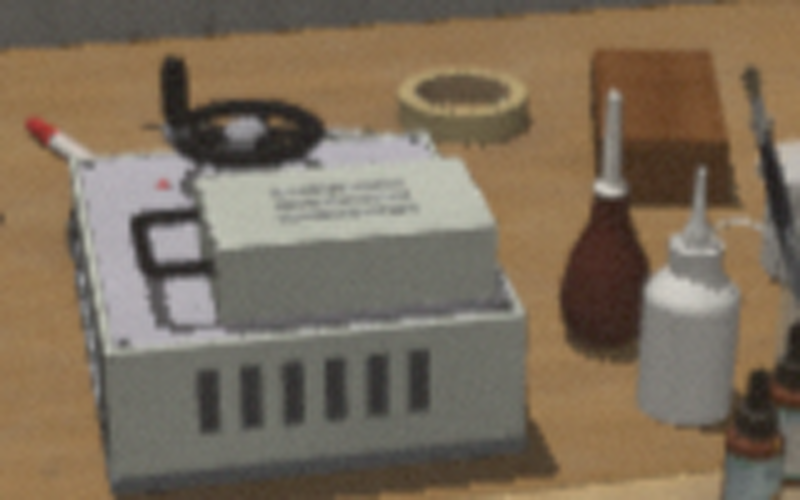

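View pics/ctop2.png

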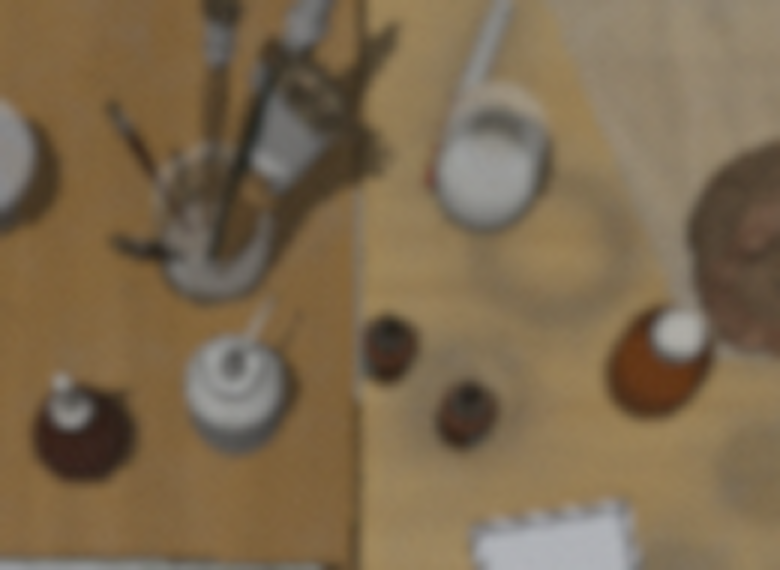

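```bash
python3 - <<'E'
from h import *
C=cam('top')
def t(u,v,z,k=5,u0=155,v0=165): return atz('top',u0+u/k,v0+v/k,z,C)
c=[t(*p,0.1) for p in((53,65),(447,70),(438,410),(38,403))]
c=np.array(c);print("deck corners RL.. ",c.round(4));print(np.linalg.norm(c-np.roll(c,-1,0),axis=1))
m=c.mean(0);ex=(c[0]+c[1]-c[2]-c[3]);print("centre",m,"yaw",np.degrees(np.arctan2(ex[1],ex[0])))
ey=(c[0]+c[3]-c[1]-c[2]);print("yaw2",np.degrees(np.arctan2(-ey[0],ey[1])))
print("wheel",t(114,242,.138))
print("reddot",t(114,323,.1),"green",t(47,284,.1))
print("bar",t(345,360,.134))
d=np.load('pics/top0.npy')
for n,u,v in(("bar",345,362),("flap",350,200),("rim",114,303),("deck",110,370),("rim2",60,242)):
    U,V=155+u/5,165+v/5;print(n,atd('top',U,V,d[int(V+.5),int(U+.5)],C))
tc=np.array([t(*p,.022) for p in((570,40),(695,22),(740,250),(612,272))]);print("tray",tc.round(4),tc.mean(0));print(np.linalg.norm(tc-np.roll(tc,-1,0),axis=1))
a=tc[0]+tc[1]-tc[2]-tc[3];print(np.degrees(np.arctan2(a[1],a[0])))
# side handle
print("handle side mid",atz('side',155+175/5,125+92/5,.165))
E
```

```text
deck corners RL..  [[0.6645 0.396  0.1   ]
 [0.6649 0.1162 0.1   ]
 [0.4252 0.1196 0.1   ]
 [0.4262 0.3979 0.1   ]]
[0.27985131 0.23977812 0.27832577 0.23828032]
centre [0.54519979 0.25742083 0.1       ] yaw -0.635481847561412
yaw2 -0.06214784853218125
wheel [0.53611003 0.34343934 0.138     ]
reddot [0.48242617 0.34686208 0.1       ] green [0.50902163 0.39464916 0.1       ]
bar [0.45798279 0.18392095 0.134     ]
bar [0.45654775 0.18380887 0.13696123]
flap [0.56579379 0.18192638 0.15272721]
rim [0.49321738 0.338958   0.16089929]
deck [0.44976386 0.34887494 0.09799716]
rim2 [0.53878325 0.38690203 0.09810446]
tray [[ 0.7018  0.0231  0.022 ]
 [ 0.7168 -0.0706  0.022 ]
 [ 0.546  -0.1034  0.022 ]
 [ 0.5284 -0.0087  0.022 ]] [ 0.62324086 -0.03992259  0.022     ]
[0.09492041 0.17396284 0.09630561 0.17628281]
10.61935032464777
handle side mid [0.49225448 0.33398547 0.165     ]
```

```bash
cat >> h.py <<'E'
def goal(x,y,z,yaw=180.,n=None,pts=None):
    """tool down, tool x axis at yaw deg in world. prints remaining shift in tool axes and rotvec"""
    s=manip.get_state();M=R.from_quat(s['tool_rot']).as_matrix()
    a=np.radians(yaw);X=np.array([np.cos(a),np.sin(a),0]);Z=np.array([0,0,-1.]);G=np.c_[X,np.cross(Z,X),Z]
    d=np.array([x,y,z])-s['ee_pos'];rv=R.from_matrix(M.T@G).as_rotvec(degrees=True)
    print('t',round(s['time_s'],2),'pos',s['ee_pos'].round(4),'F',s['wrist_force'].round(1),'w',round(s['grip_width']*85.4,1))
    print(' shift now-axes mm',(M.T@d*1e3).round(1),'goal-axes mm',(G.T@d*1e3).round(1),'rot deg',rv.round(2))
E
python3 - <<'E'
from h import *
goal(.4925,.342,.25)
C=cam('top')
t=lambda u,v,z:atz('top',190+u/6,85+v/6,z,C).round(3)
print("blower",t(85,440,.05),"wash",t(235,390,.1),"d1",t(390,330,.1),"d2",t(470,395,.1),"amber",t(680,335,.12))
E
```

```text
t 0.15 pos [0.2164 0.6125 0.2304] F [-0.2 -0.7 -0.3] w 85.4
 shift now-axes mm [-350.4 -163.   -19.4] goal-axes mm [-276.1 -270.5  -19.6] rot deg [ -0.08  -0.03 -19.47]
blower [0.748 0.265 0.05 ] wash [0.769 0.172 0.1  ] d1 [0.808 0.08  0.1  ] d2 [0.768 0.032 0.1  ] amber [ 0.802 -0.091  0.12 ]
```

>>> step_arm(
  plan=[
    [0, 0, 0, 0, 0, -6.5, 0.0854],
    [0, 0, 0, 0, 0, -6.5, 0.0854],
    [0, 0, 0, 0, 0, -6.5, 0.0854],
  ],
)

```text
time_s: 0.4
ee_pos: [0.216, 0.6118, 0.2289]
tool_rot: [-0.007, 1.0, -0.002, -0.001]
wrist_force: [-0.1, 0.5, -0.6]
grip_width: 0.999
```

```bash
python3 -c "
from h import *
goal(.4925,.342,.25)"
```

```text
t 0.4 pos [0.216  0.6118 0.2289] F [-0.1  0.5 -0.6] w 85.3
 shift now-axes mm [-272.7 -273.6  -20.7] goal-axes mm [-276.5 -269.8  -21.1] rot deg [-0.2  -0.12  0.77]
```

>>> step_arm(
  plan=[
    [-0.028, -0.028, -0.003, 0, 0, 0, 0.0854],
    [-0.028, -0.028, -0.003, 0, 0, 0, 0.0854],
    [-0.028, -0.028, -0.003, 0, 0, 0.7, 0.0854],
    [-0.028, -0.028, -0.003, 0, 0, 0, 0.0854],
    [-0.028, -0.028, -0.003, 0, 0, 0, 0.0854],
  ],
)

```text
time_s: 0.82
ee_pos: [0.3558, 0.4727, 0.241]
tool_rot: [-0.01, 1.0, -0.003, -0.003]
wrist_force: [-0.4, 0.6, -0.5]
grip_width: 1.001
```

>>> step_arm(
  plan=[
    [-0.027, -0.027, -0.003, 0, 0, 0, 0.0854],
    [-0.027, -0.027, -0.003, 0, 0, 0, 0.0854],
    [-0.027, -0.027, 0, 0, 0, 0, 0.0854],
    [-0.027, -0.027, 0, 0, 0, 0, 0.0854],
    [-0.01, -0.01, 0, 0, 0, 0, 0.0854],
  ],
)

```text
time_s: 1.23
ee_pos: [0.4829, 0.3473, 0.247]
tool_rot: [-0.008, 1.0, -0.003, -0.003]
wrist_force: [-0.2, -0.1, -0.2]
grip_width: 1.001
```

```bash
python3 -c "
from h import *
goal(.4925,.342,.25)
p,d=manip.snapshot('wrist');cv2.imwrite('pics/w1.png',p[:,:,::-1]);np.save('pics/w1.npy',d)
p,d=manip.snapshot('side');crop(p[:,:,::-1],95,65,295,215,4,'s1')
"
```

```text
t 1.23 pos [0.4829 0.3473 0.247 ] F [-0.2 -0.1 -0.2] w 85.5
 shift now-axes mm [-9.4 -5.5 -3.1] goal-axes mm [-9.6 -5.3 -3. ] rot deg [-0.4  -0.33  0.93]
```

View pics/w1.png

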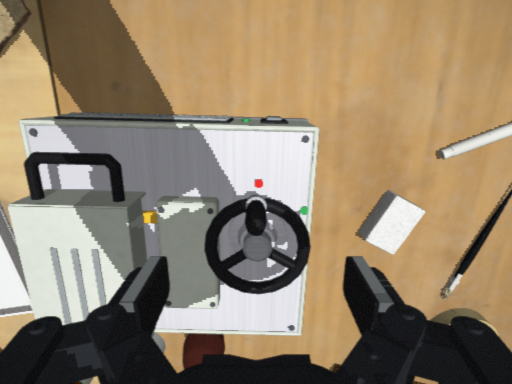

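View pics/s1.png

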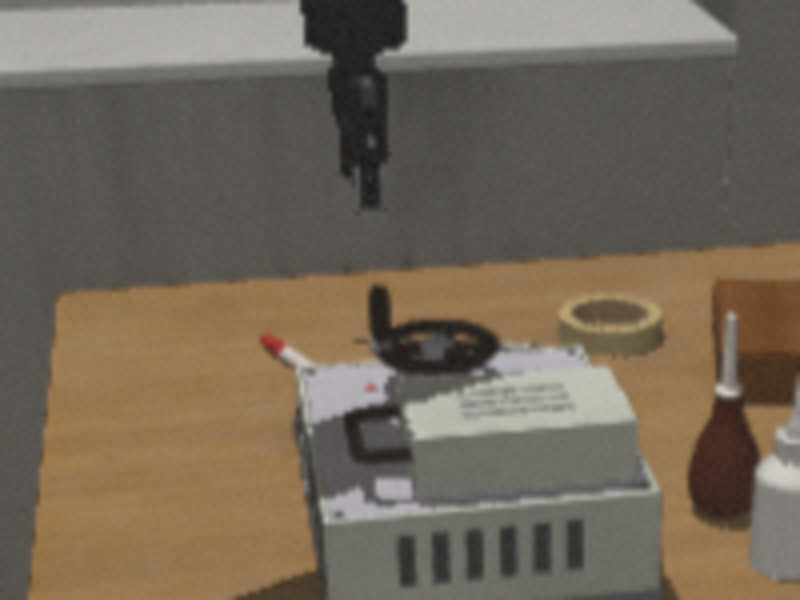

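```bash
python3 -c "
from h import *
p=cv2.imread('pics/w1.png');crop(p,190,170,330,300,6,'w1c')
crop(p,0,110,220,310,3.6,'w1d')
"
```

```text
(no output)
```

View pics/w1c.png

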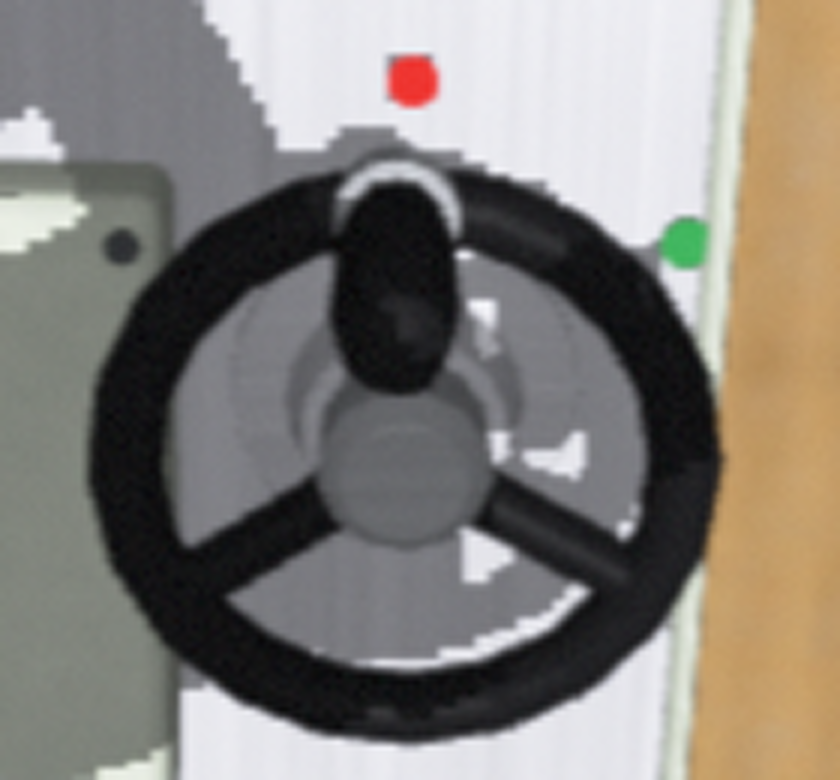

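View pics/w1d.png

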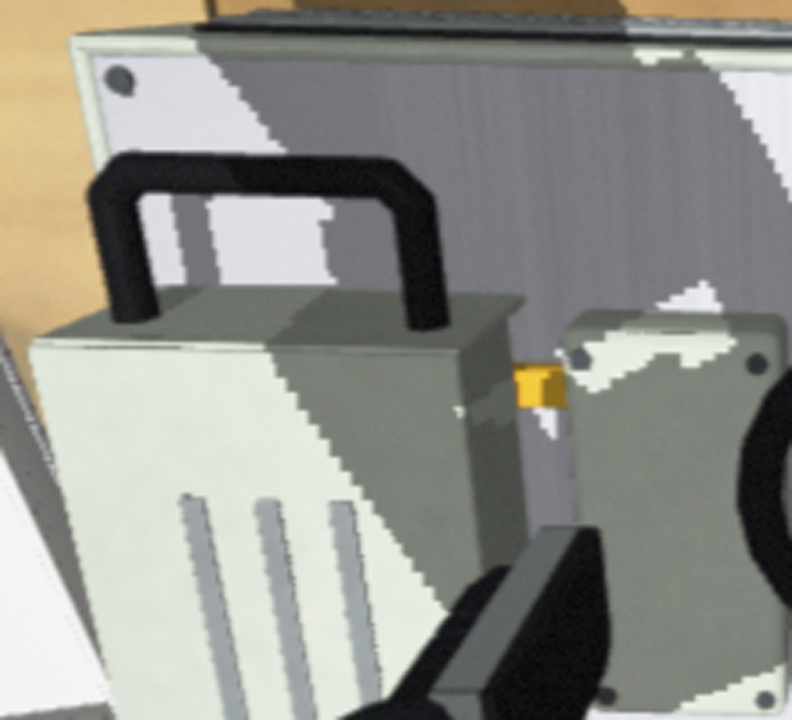

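```bash
python3 -c "
from h import *
C=cam('wrist')
w=lambda u,v,z:atz('wrist',190+u/6,170+v/6,z,C).round(4)
print('rim c',w(405,458,.132),'L',w(90,458,.132),'R',w(720,458,.132),'F',w(405,168,.132),'B',w(405,742,.132))
print('htop',w(395,333,.188),'hbot',w(398,215,.142))
print('red',w(413,80,.1),'green',w(685,243,.1))
v=lambda u,vv,z:atz('wrist',u/3.6,110+vv/3.6,z,C).round(4)
print('bar L',v(430,180,.134),'R',v(95,175,.134),'mid',v(265,173,.134))
print('flapcorner',v(460,350,.152),v(32,345,.152))
print('extr corner',v(75,35,.1))
"
```

```text
rim c [0.5348 0.3507 0.132 ] L [0.5357 0.3013 0.132 ] R [0.534 0.4   0.132] F [0.487 0.35  0.132] B [0.587  0.3515 0.132 ]
htop [0.4895 0.3488 0.188 ] hbot [0.4909 0.349  0.142 ]
red [0.4823 0.3512 0.1   ] green [0.5101 0.3976 0.1   ]
bar L [0.4541 0.2318 0.134 ] R [0.4541 0.1524 0.134 ] mid [0.4531 0.1929 0.134 ]
flapcorner [0.4902 0.242  0.152 ] [0.4906 0.1428 0.152 ]
extr corner [0.4245 0.1292 0.1   ]
```

>>> step_arm(
  plan=[
    [-0.008, 0.002, 0, -0.4, -0.3, 0.9, 0.0854],
    [0, 0, 0.025, 0, 0, 0, 0.06],
    [0, 0, 0.025, 0, 0, 0, 0.05],
    [0, 0, 0.02, 0, 0, 0, 0.05],
  ],
)

```text
time_s: 1.67
ee_pos: [0.493, 0.3551, 0.1808]
tool_rot: [0.001, 1.0, 0.004, 0.005]
wrist_force: [0.3, -0.0, -0.0]
grip_width: 0.604
```

```bash
python3 -c "
from h import *
goal(.4905,.349,.153)
p,d=manip.snapshot('wrist');cv2.imwrite('pics/w2.png',p[:,:,::-1])
p,d=manip.snapshot('side');crop(p[:,:,::-1],95,65,295,215,4,'s2')
"
```

```text
t 1.67 pos [0.493  0.3551 0.1808] F [ 0.3 -0.  -0. ] w 51.6
 shift now-axes mm [ 2.8 -6.3 27.7] goal-axes mm [ 2.5 -6.1 27.8] rot deg [ 0.48  0.59 -0.08]
```

View pics/w2.png

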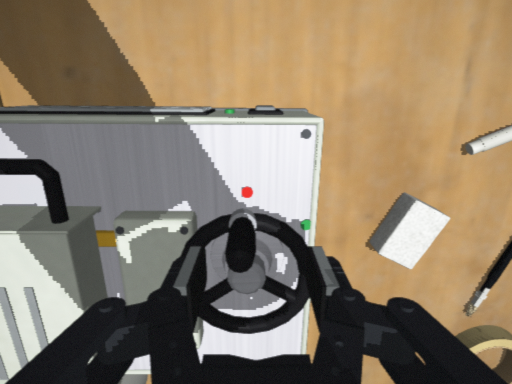

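View pics/s2.png

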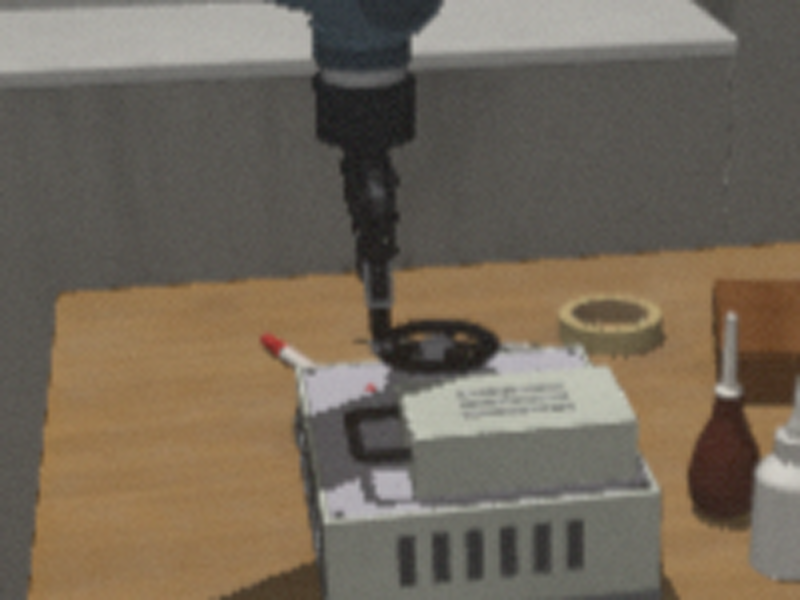

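```bash
python3 -c "
from h import *
p=cv2.imread('pics/w2.png');crop(p,170,180,330,340,5,'w2c')
C=cam('wrist')
print(atz('wrist',240,262,.188,C),atz('wrist',241,225,.142,C),atz('wrist',247,192,.1,C),atz('wrist',306,225,.1,C))
"
```

```text
[0.48728733 0.34675864 0.188     ] [0.48772663 0.34534822 0.142     ] [0.47905752 0.34831609 0.1       ] [0.50646024 0.39437296 0.1       ]
```

View pics/w2c.png

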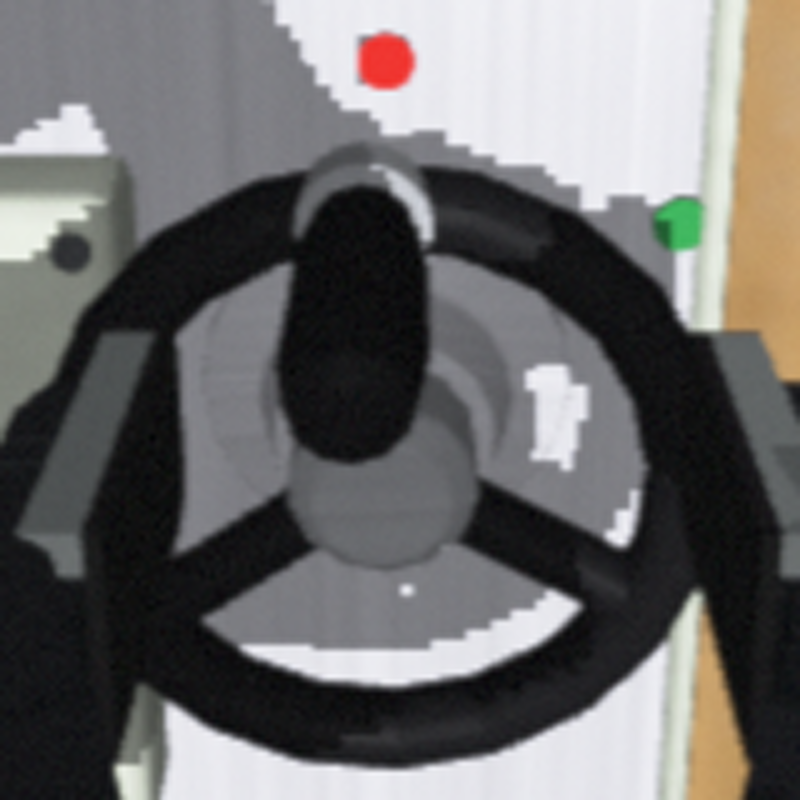

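>>> step_arm(
  plan=[
    [0.004, -0.008, 0, 0.4, 0.5, 0, 0.05],
    [0, 0, 0.014, 0, 0, 0, 0.04],
    [0, 0, 0.012, 0, 0, 0, 0.03],
  ],
  newtons=30,
)

```text
time_s: 2.02
ee_pos: [0.4874, 0.3483, 0.155]
tool_rot: [-0.001, 1.0, 0.0, 0.0]
wrist_force: [0.3, -0.2, -0.2]
grip_width: 0.358
```

```bash
python3 -c "
from h import *
goal(.489,.346,.153)
p,d=manip.snapshot('wrist');crop(p[:,:,::-1],120,180,390,380,2.9,'w3')
"
```

```text
t 2.02 pos [0.4874 0.3483 0.155 ] F [ 0.3 -0.2 -0.2] w 30.6
 shift now-axes mm [-1.6 -2.3  2. ] goal-axes mm [-1.6 -2.3  2. ] rot deg [0.03 0.01 0.11]
```

View pics/w3.png

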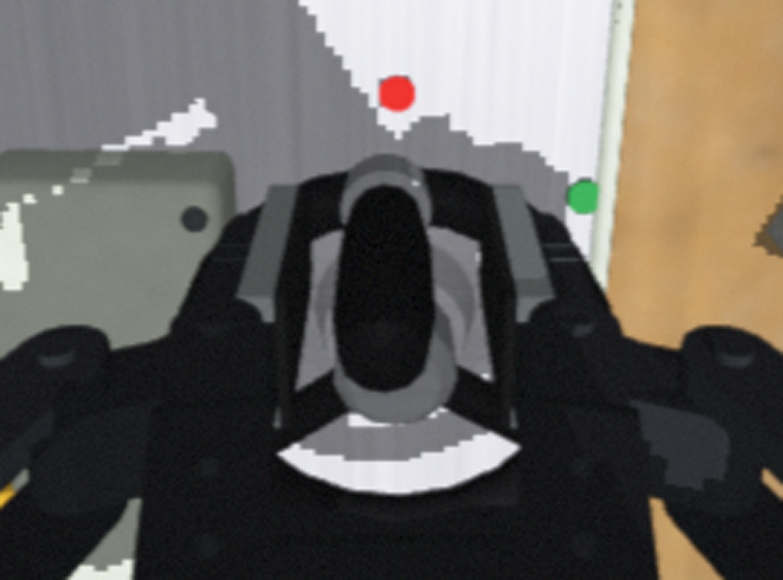

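Handle lies well between the pads, about 2 mm to the left. Close on it.

>>> step_arm(
  plan=[
    [-0.001, -0.002, 0, 0, 0, 0, 0.02],
    [0, 0, 0, 0, 0, 0, 0.01],
    [0, 0, 0, 0, 0, 0, 0.01],
    [0, 0, 0, 0, 0, 0, 0.01],
  ],
  newtons=30,
)

```text
time_s: 2.4
ee_pos: [0.4869, 0.3455, 0.1518]
tool_rot: [-0.001, 1.0, -0.001, -0.002]
wrist_force: [-0.3, 0.1, -2.0]
grip_width: 0.184
```

```bash
python3 -c "
from h import *
goal(.489,.346,.153)
p,d=manip.snapshot('wrist');crop(p[:,:,::-1],120,180,390,380,2.9,'w4')
"
```

```text
t 2.4 pos [0.4869 0.3455 0.1518] F [-0.3  0.1 -2. ] w 15.7
 shift now-axes mm [-2.1  0.5 -1.3] goal-axes mm [-2.1  0.5 -1.2] rot deg [-0.08 -0.26  0.1 ]
```

View pics/w4.png

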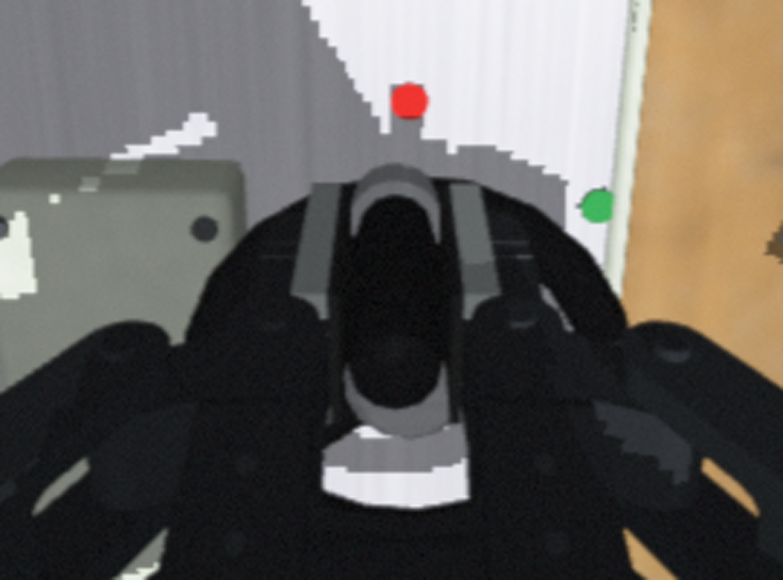

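```bash
cat >> h.py <<'E'
def crank(ax,ay,step=12,n=5):
    s=manip.get_state();M=R.from_quat(s['tool_rot']).as_matrix()
    r=s['ee_pos'][:2]-[ax,ay];ph=np.degrees(np.arctan2(r[1],r[0]));q=(ph-180)%360
    rad=np.array([np.cos(np.radians(ph)),np.sin(np.radians(ph))]);tan=np.array([-rad[1],rad[0]])
    F=s['wrist_force'];print('t',round(s['time_s'],2),'q',q.round(1),'r',(np.hypot(*r)*1e3).round(1),'z',s['ee_pos'][2].round(4),'Frad',(F[:2]@rad).round(1),'Ftan',(F[:2]@tan).round(1),'Fz',F[2].round(1),'w',s['grip_width'].round(3))
    print('rot',R.from_matrix(M.T@np.diag([-1,1,-1.])).as_rotvec(degrees=True).round(2))
    p=s['ee_pos'][:2]
    for k in range(1,n+1):
        a=np.radians(ph+step*k);g=np.array([ax+.044*np.cos(a),ay+.044*np.sin(a)]);d=g-p;p=g
        print([round(-d[0],4),round(d[1],4)])
E
python3 -c "
from h import *
crank(.531,.3455)"
```

```text
Traceback (most recent call last):
  File "h.py", line 29, in crank
    F=s['wrist_force'];print('t',round(s['time_s'],2),'q',q.round(1),'r',(np.hypot(*r)*1e3).round(1),'z',s['ee_pos'][2].round(4),'Frad',(F[:2]@rad).round(1),'Ftan',(F[:2]@tan).round(1),'Fz',F[2].round(1),'w',s['grip_width'].round(3))
                                                                                                                                                                                                                ^^^^^^^^^^^^^^^^^^^^^
AttributeError: 'float' object has no attribute 'round'
```

```bash
sed -i "s/s\['grip_width'\].round(3)/round(s['grip_width'],3)/" h.py
python3 -c "
from h import *
crank(.531,.3455)"
```

```text
t 2.45 q 0.0 r 44.1 z 0.1518 Frad -0.1 Ftan -0.2 Fz -1.9 w 0.184
rot [-0.08 -0.26  0.09]
[np.float64(-0.001), np.float64(-0.0091)]
[np.float64(-0.0028), np.float64(-0.0087)]
[np.float64(-0.0046), np.float64(-0.008)]
[np.float64(-0.0062), np.float64(-0.0068)]
[np.float64(-0.0074), np.float64(-0.0054)]
```

>>> step_arm(
  plan=[
    [-0.001, -0.009, 0, 0, 0, 0, 0.01],
    [-0.003, -0.0087, 0, 0, 0, 0, 0.01],
    [-0.0046, -0.008, 0, 0, 0, 0, 0.01],
  ],
)

```text
time_s: 2.7
ee_pos: [0.4961, 0.321, 0.1518]
tool_rot: [-0.002, 1.0, 0.002, -0.001]
wrist_force: [4.9, 7.8, -6.8]
grip_width: 0.19
```

```bash
python3 -c "
from h import *
crank(.531,.3455)"
```

```text
t 2.7 q 35.1 r 42.6 z 0.1518 Frad -8.5 Ftan -3.6 Fz -6.8 w 0.19
rot [ 0.22 -0.08  0.23]
[np.float64(-0.0049), np.float64(-0.0077)]
[np.float64(-0.0074), np.float64(-0.0055)]
[np.float64(-0.0083), np.float64(-0.0039)]
[np.float64(-0.009), np.float64(-0.0021)]
[np.float64(-0.0092), np.float64(-0.0001)]
```

>>> step_arm(
  plan=[
    [-0.006, -0.006, 0, 0, 0, 0, 0.01],
    [-0.0074, -0.005, 0, 0, 0, 0, 0.01],
    [-0.0083, -0.0035, 0, 0, 0, 0, 0.01],
  ],
)

```text
time_s: 2.95
ee_pos: [0.5186, 0.3059, 0.1518]
tool_rot: [-0.001, 1.0, 0.005, -0.001]
wrist_force: [-0.1, 11.0, -4.9]
grip_width: 0.182
```

```bash
python3 -c "
from h import *
crank(.531,.347)
p,d=manip.snapshot('wrist');crop(p[:,:,::-1],120,130,390,330,2.9,'w5')"
```

```text
t 2.95 q 73.2 r 43.0 z 0.1518 Frad -10.5 Ftan -3.2 Fz -4.9 w 0.182
rot [ 0.6  -0.1   0.12]
[np.float64(-0.0087), np.float64(-0.0027)]
[np.float64(-0.0092), np.float64(0.0002)]
[np.float64(-0.009), np.float64(0.0021)]
[np.float64(-0.0083), np.float64(0.0039)]
[np.float64(-0.0073), np.float64(0.0056)]
```

View pics/w5.png

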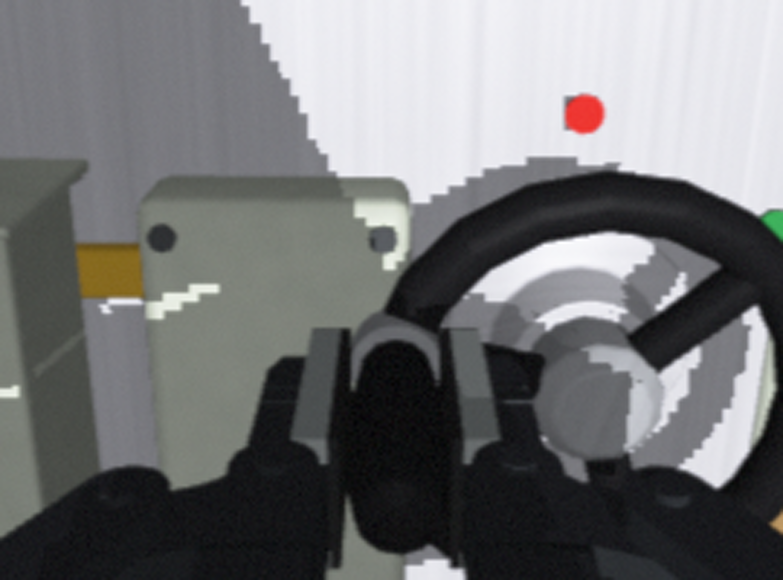

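>>> step_arm(
  plan=[
    [-0.009, 0.0, 0, 0.5, 0, 0, 0.01],
    [-0.0092, 0.001, 0, 0, 0, 0, 0.01],
    [-0.009, 0.003, 0, 0, 0, 0, 0.01],
    [-0.0083, 0.0045, 0, 0, 0, 0, 0.01],
  ],
)

```text
time_s: 3.33
ee_pos: [0.5551, 0.3114, 0.1517]
tool_rot: [0.001, 1.0, 0.001, -0.005]
wrist_force: [-6.7, 5.7, 1.6]
grip_width: 0.184
```

```bash
python3 -c "
from h import *
crank(.531,.349)"
```

```text
t 3.33 q 122.7 r 44.6 z 0.1517 Frad -8.5 Ftan -2.6 Fz 1.6 w 0.184
rot [ 0.08 -0.59 -0.09]
[np.float64(-0.0068), np.float64(0.0063)]
[np.float64(-0.0058), np.float64(0.0071)]
[np.float64(-0.0042), np.float64(0.0082)]
[np.float64(-0.0024), np.float64(0.0089)]
[np.float64(-0.0005), np.float64(0.0092)]
```

```bash
python3 -c "
import numpy as np
from scipy.optimize import least_squares as L
P=np.array([(.4869,.3455),(.4961,.321),(.5186,.3059),(.5551,.3114)])
print(L(lambda a:np.hypot(*(P-a[:2]).T)-a[2],[.53,.347,.044]).x, L(lambda a:np.hypot(*(P-a[:2]).T)-.044,[.53,.347]).x)"
```

```text
[0.53082854 0.34815267 0.0440306 ] [0.5308115 0.3481179]
```

>>> step_arm(
  plan=[
    [-0.006, 0.0067, 0, 0, -0.5, 0, 0.01],
    [-0.0055, 0.0073, 0, 0, 0, 0, 0.01],
    [-0.004, 0.0082, 0, 0, 0, 0, 0.01],
    [-0.002, 0.0089, 0, 0, 0, 0, 0.01],
  ],
)

```text
time_s: 3.67
ee_pos: [0.5741, 0.3398, 0.1517]
tool_rot: [0.002, 1.0, -0.002, -0.005]
wrist_force: [-4.8, -2.4, 2.3]
grip_width: 0.187
```

```bash
python3 -c "
from h import *
crank(.531,.349)"
```

```text
t 3.67 q 168.0 r 44.1 z 0.1517 Frad -4.2 Ftan -3.4 Fz 2.3 w 0.187
rot [-0.25 -0.55 -0.24]
[np.float64(-0.0009), np.float64(0.0092)]
[np.float64(0.001), np.float64(0.0091)]
[np.float64(0.0028), np.float64(0.0087)]
[np.float64(0.0046), np.float64(0.008)]
[np.float64(0.0062), np.float64(0.0068)]
```

Excellent fit; axis near (0.531, 0.348).

>>> step_arm(
  plan=[
    [-0.0009, 0.0092, 0, 0, -0.4, 0, 0.01],
    [0.001, 0.0091, 0, 0, 0, 0, 0.01],
    [0.0028, 0.0087, 0, 0, 0, 0, 0.01],
    [0.0046, 0.008, 0, 0, 0, 0, 0.01],
    [0.006, 0.0068, 0, 0, 0, 0, 0.01],
  ],
)

```text
time_s: 4.08
ee_pos: [0.5629, 0.3786, 0.1517]
tool_rot: [0.003, 1.0, -0.008, -0.003]
wrist_force: [1.0, -3.9, -0.7]
grip_width: 0.186
```

```bash
python3 -c "
from h import *
crank(.531,.3485)"
```

```text
t 4.08 q 223.4 r 43.8 z 0.1517 Frad -2.0 Ftan -3.5 Fz -0.7 w 0.186
rot [-0.88 -0.3  -0.38]
[np.float64(0.0069), np.float64(0.0061)]
[np.float64(0.0081), np.float64(0.0044)]
[np.float64(0.0088), np.float64(0.0026)]
[np.float64(0.0092), np.float64(0.0007)]
[np.float64(0.0091), np.float64(-0.0012)]
```

>>> step_arm(
  plan=[
    [0.0069, 0.0061, 0, -0.8, -0.2, 0, 0.01],
    [0.0081, 0.0044, 0, 0, 0, 0, 0.01],
    [0.0088, 0.0026, 0, 0, 0, 0, 0.01],
    [0.0092, 0.0007, 0, 0, 0, 0, 0.01],
    [0.0091, -0.0012, 0, 0, 0, 0, 0.01],
  ],
)

```text
time_s: 4.5
ee_pos: [0.5212, 0.3914, 0.1517]
tool_rot: [0.004, 1.0, -0.001, 0.003]
wrist_force: [4.4, -4.3, -1.6]
grip_width: 0.19
```

```bash
python3 -c "
from h import *
crank(.531,.3485)"
```

```text
t 4.5 q 282.9 r 44.0 z 0.1517 Frad -5.2 Ftan -3.3 Fz -1.6 w 0.19
rot [-0.13  0.38 -0.4 ]
[np.float64(0.0087), np.float64(-0.003)]
[np.float64(0.0079), np.float64(-0.0047)]
[np.float64(0.0067), np.float64(-0.0063)]
[np.float64(0.0053), np.float64(-0.0075)]
[np.float64(0.0036), np.float64(-0.0085)]
```

>>> step_arm(
  plan=[
    [0.0087, -0.003, 0, 0, 0.3, 0, 0.01],
    [0.004, -0.002, 0, 0, 0, 0, 0.01],
  ],
)

```text
time_s: 4.67
ee_pos: [0.5086, 0.3864, 0.152]
tool_rot: [0.003, 1.0, -0.0, 0.004]
wrist_force: [22.0, 5.9, -17.8]
grip_width: 0.187
```

```bash
python3 -c "
from h import *
crank(.531,.3485)
p,d=manip.snapshot('wrist');crop(p[:,:,::-1],0,130,390,330,2,'w6')"
```

```text
t 4.67 q 300.5 r 44.0 z 0.152 Frad -6.2 Ftan -22.0 Fz -17.8 w 0.187
rot [-0.03  0.51 -0.35]
[np.float64(0.0074), np.float64(-0.0055)]
[np.float64(0.0061), np.float64(-0.0069)]
[np.float64(0.0045), np.float64(-0.008)]
[np.float64(0.0028), np.float64(-0.0088)]
[np.float64(0.0009), np.float64(-0.0092)]
```

View pics/w6.png

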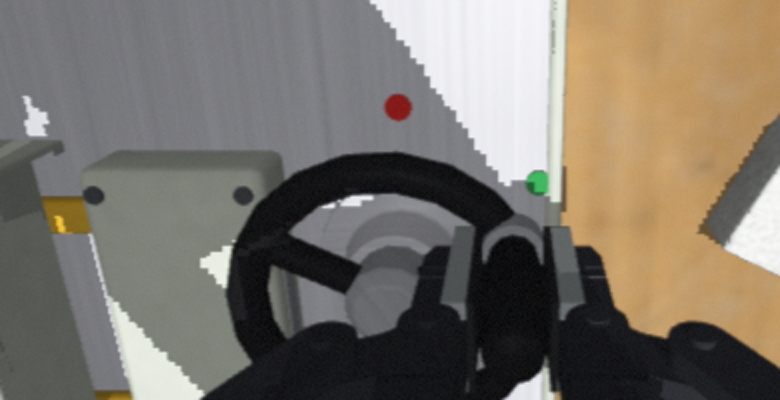

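>>> step_arm(
  plan=[
    [0, 0, 0, 0, 0, 0, 0.01],
    [0, 0, 0, 0, 0, 0, 0.04],
    [0, 0, 0, 0, 0, 0, 0.045],
    [0, 0, 0, 0, 0, 0, 0.05],
    [0, 0, -0.03, 0, 0, 0, 0.05],
  ],
)

```text
time_s: 5.13
ee_pos: [0.5024, 0.3857, 0.1764]
tool_rot: [0.003, 1.0, 0.0, 0.0]
wrist_force: [-0.0, -0.6, -1.2]
grip_width: 0.584
```

>>> step_arm(
  plan=[
    [0, 0, -0.03, 0, 0, 0, 0.05],
    [0, 0, -0.03, 0, 0, 0, 0.05],
    [0, 0, -0.01, 0, 0, 0, 0.05],
  ],
)

```text
time_s: 5.38
ee_pos: [0.501, 0.3868, 0.2518]
tool_rot: [0.003, 1.0, 0.002, -0.0]
wrist_force: [0.1, -0.9, 1.1]
grip_width: 0.586
```

```bash
python3 -c "
from h import *
goal(.454,.188,.25,180)
p,d=manip.snapshot('wrist');cv2.imwrite('pics/w7.png',p[:,:,::-1])"
```

```text
t 5.38 pos [0.501  0.3868 0.2518] F [ 0.1 -0.9  1.1] w 50.1
 shift now-axes mm [  45.9 -199.1    1.1] goal-axes mm [  47.  -198.8    1.8] rot deg [ 0.2  -0.03 -0.32]
```

View pics/w7.png

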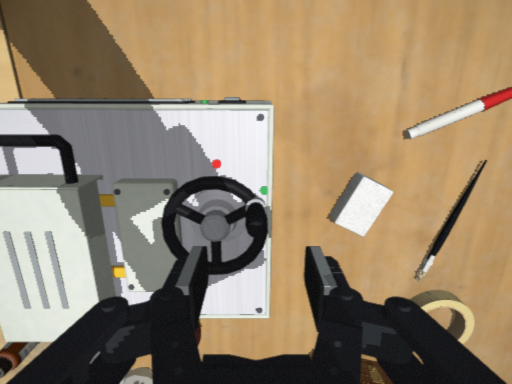

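```bash
python3 -c "
from h import *
print(manip.get_state()['qpos'].round(2))"
```

```text
[ 0.48  0.19  1.59  0.    1.37 -1.09]
```

>>> step_arm(
  plan=[
    [0.009, -0.039, 0, 0, 0, 0, 0.05],
    [0.009, -0.039, 0, 0, 0, 0, 0.05],
    [0.009, -0.039, 0, 0, 0, 0, 0.05],
    [0.009, -0.039, 0, 0, 0, 0, 0.05],
    [0.009, -0.039, 0, 0, 0, 0, 0.05],
  ],
)

```text
time_s: 5.85
ee_pos: [0.4519, 0.1922, 0.2454]
tool_rot: [-0.003, 1.0, 0.003, -0.002]
wrist_force: [1.1, -0.4, 1.4]
grip_width: 0.589
```

```bash
python3 -c "
from h import *
print(manip.get_state()['qpos'].round(2))
goal(.452,.188,.25,180)
p,d=manip.snapshot('wrist');cv2.imwrite('pics/w8.png',p[:,:,::-1])"
```

```text
[ 0.17 -0.15  1.94  0.01  1.35 -1.41]
t 5.85 pos [0.4519 0.1922 0.2454] F [ 1.1 -0.4  1.4] w 50.3
 shift now-axes mm [-0.  -4.2 -4.6] goal-axes mm [-0.1 -4.2 -4.6] rot deg [ 0.36 -0.27  0.38]
```

View pics/w8.png

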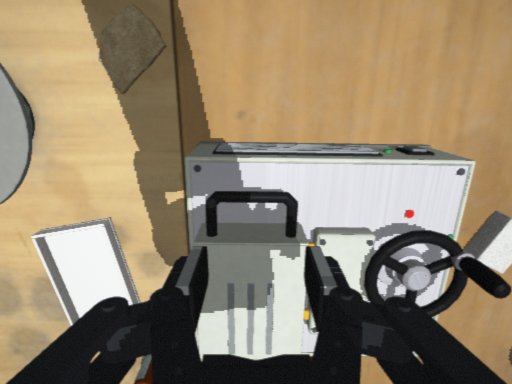

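```bash
python3 -c "
from h import *
C=cam('wrist')
w=lambda u,v,z:atz('wrist',u,v,z,C).round(4)
print('bar',w(207,197,.134),w(252,197,.134),w(297,197,.134),'flap front',w(196,243,.152),w(304,243,.152),'wheel c',w(414,275,.132))
p=cv2.imread('pics/w8.png');crop(p,180,170,320,270,5.5,'w8c')
"
```

```text
bar [0.4529 0.1453 0.134 ] [0.453  0.1846 0.134 ] [0.453 0.224 0.134] flap front [0.4884 0.1368 0.152 ] [0.4885 0.2291 0.152 ] wheel c [0.5326 0.3403 0.132 ]
```

View pics/w8c.png

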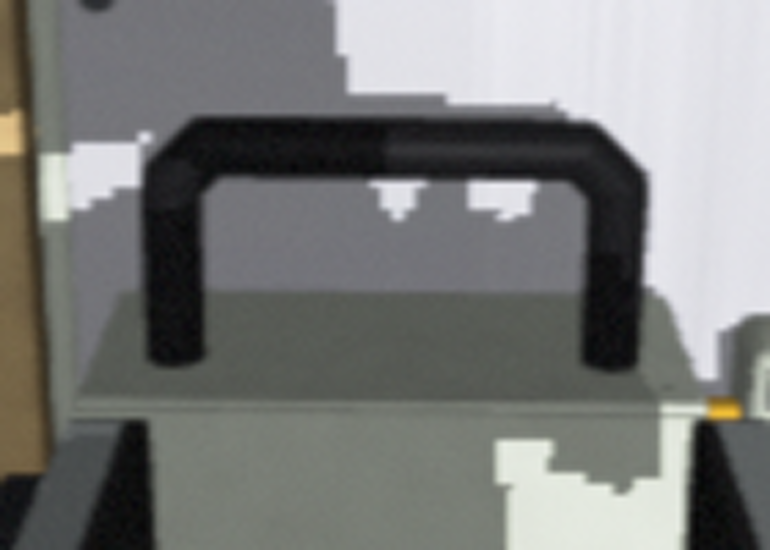

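>>> step_arm(
  plan=[
    [0, 0, 0, 0, 0, 7.1, 0.05],
    [0, 0, 0, 0, 0, 7.1, 0.05],
    [0, 0, 0, 0, 0, 7.1, 0.05],
    [0, 0, 0, 0, 0, 7.1, 0.05],
    [0, 0, 0, 0, 0, 7.1, 0.05],
  ],
)

```text
time_s: 6.32
ee_pos: [0.4454, 0.1826, 0.2366]
tool_rot: [0.308, 0.951, -0.002, -0.009]
wrist_force: [0.0, 0.6, -0.5]
grip_width: 0.582
```

>>> step_arm(
  plan=[
    [0, 0, 0, 0, 0, 7.1, 0.05],
    [0, 0, 0, 0, 0, 7.1, 0.05],
    [0, 0, 0, 0, 0, 7.1, 0.05],
    [0, 0, 0, 0, 0, 7.1, 0.05],
    [0, 0, 0, 0, 0, 7.1, 0.05],
  ],
)

```text
time_s: 6.73
ee_pos: [0.4411, 0.1831, 0.2289]
tool_rot: [0.585, 0.811, -0.007, -0.013]
wrist_force: [-1.0, 0.0, 0.1]
grip_width: 0.584
```

```bash
python3 -c "
from h import *
goal(.452,.190,.25,90)"
```

```text
t 6.73 pos [0.4411 0.1831 0.2289] F [-1.   0.   0.1] w 49.9
 shift now-axes mm [  3.4  12.  -21.4] goal-axes mm [  6.9  10.9 -21.1] rot deg [-1.65 -0.44 18.36]
```

>>> step_arm(
  plan=[
    [0, 0, 0, -1.0, -0.2, 6.5, 0.05],
    [0, 0, 0, -0.6, -0.2, 6.5, 0.05],
    [0, 0, 0, 0, 0, 5.5, 0.05],
    [0, 0.011, 0, 0, 0, 0, 0.035],
  ],
)

```text
time_s: 7.07
ee_pos: [0.4477, 0.1836, 0.2224]
tool_rot: [0.715, 0.699, -0.003, -0.004]
wrist_force: [-0.1, -0.5, 0.2]
grip_width: 0.459
```

```bash
python3 -c "
from h import *
goal(.453,.185,.20,90)
p,d=manip.snapshot('wrist');cv2.imwrite('pics/w9.png',p[:,:,::-1])"
```

```text
t 7.07 pos [0.4477 0.1836 0.2224] F [-0.1 -0.5  0.2] w 39.2
 shift now-axes mm [ 1.5  5.5 22.4] goal-axes mm [ 1.4  5.3 22.4] rot deg [-0.58 -0.13 -1.31]
```

View pics/w9.png

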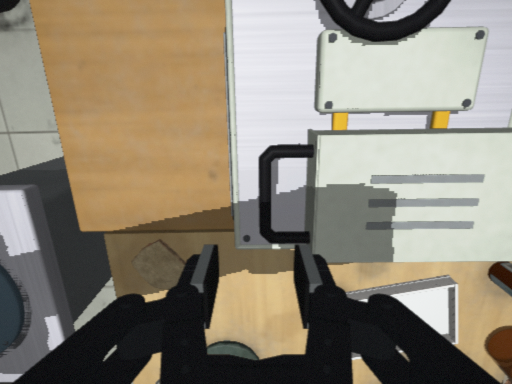

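```bash
python3 -c "
from h import *
C=cam('wrist')
print([atz('wrist',266,v,.134,C).round(4) for v in(146,194,244)], proj('wrist',[.453,.185,.134],C))"
```

```text
[array([0.4583, 0.2295, 0.134 ]), array([0.4578, 0.1913, 0.134 ]), array([0.4572, 0.1472, 0.134 ])] (np.float64(260.1457650906817), np.float64(201.64410698335007))
```

>>> step_arm(
  plan=[
    [0.003, 0.008, 0.01, -0.5, -0.1, -1.3, 0.03],
    [0, 0, 0.02, 0, 0, 0, 0.03],
    [0, 0, 0, 0, 0, 0, 0.03],
  ],
)

```text
time_s: 7.37
ee_pos: [0.4569, 0.1866, 0.1894]
tool_rot: [0.706, 0.708, -0.0, -0.001]
wrist_force: [-0.9, -0.2, -0.1]
grip_width: 0.349
```

```bash
python3 -c "
from h import *
goal(.456,.188,.115,90)
p,d=manip.snapshot('wrist');cv2.imwrite('pics/w10.png',p[:,:,::-1])
C=cam('wrist');print(proj('wrist',[.456,.188,.134],C))"
```

```text
t 7.37 pos [0.4569 0.1866 0.1894] F [-0.9 -0.2 -0.1] w 29.8
 shift now-axes mm [ 1.4 -0.8 74.4] goal-axes mm [ 1.4 -0.9 74.4] rot deg [-0.12 -0.06  0.21]
(np.float64(252.13918128682843), np.float64(216.62464315053495))
```

View pics/w10.png

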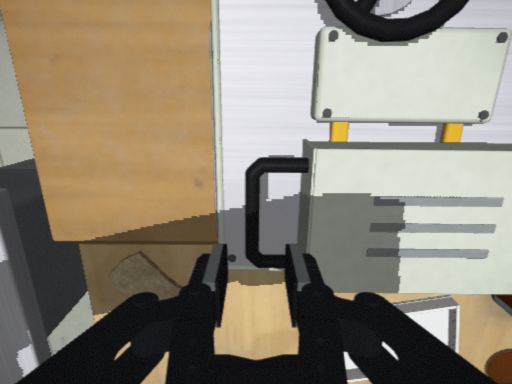

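>>> step_arm(
  plan=[
    [0.002, -0.001, 0.025, 0, 0, 0, 0.03],
    [0, 0, 0.025, 0, 0, 0, 0.03],
    [0, 0, 0.015, 0, 0, 0, 0.03],
  ],
)

```text
time_s: 7.67
ee_pos: [0.4608, 0.19, 0.1305]
tool_rot: [0.706, 0.709, 0.006, 0.003]
wrist_force: [-0.5, 0.9, -0.7]
grip_width: 0.35
```

```bash
python3 -c "
from h import *
goal(.456,.188,.115,90)
p,d=manip.snapshot('wrist');cv2.imwrite('pics/w11.png',p[:,:,::-1])
C=cam('wrist');print(proj('wrist',[.456,.188,.134],C))
p,d=manip.snapshot('side');crop(p[:,:,::-1],95,65,295,215,4,'s11')"
```

```text
t 7.67 pos [0.4608 0.19   0.1305] F [-0.5  0.9 -0.7] w 29.9
 shift now-axes mm [-2.  -5.  15.5] goal-axes mm [-2.  -4.8 15.5] rot deg [ 0.67 -0.22  0.25]
(np.float64(249.02567693531856), np.float64(268.25059449508956))
```

View pics/w11.png

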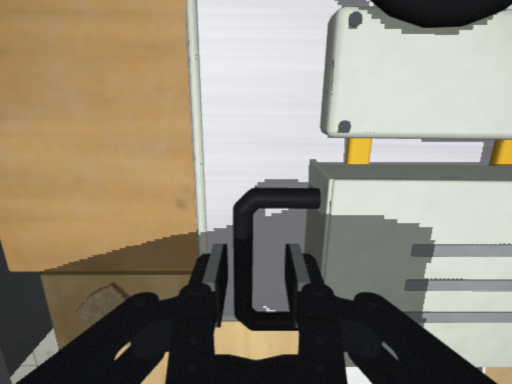

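View pics/s11.png

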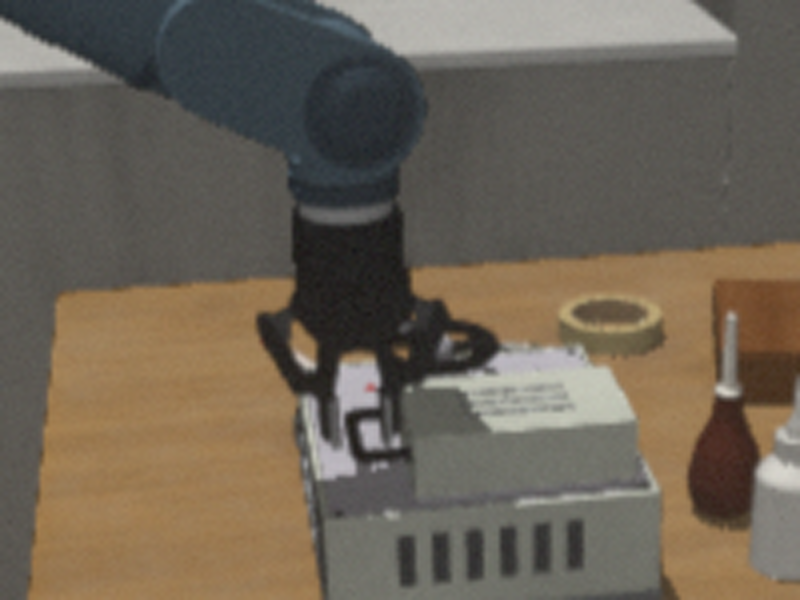

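>>> step_arm(
  plan=[
    [0, -0.006, 0.004, 0.6, -0.2, 0, 0.03],
    [0, 0, 0.006, 0, 0, 0, 0.03],
    [0, 0, 0.004, 0, 0, 0, 0.03],
  ],
)

```text
time_s: 8.02
ee_pos: [0.4551, 0.1903, 0.1188]
tool_rot: [0.705, 0.709, 0.001, 0.001]
wrist_force: [-0.4, -0.3, 0.1]
grip_width: 0.348
```

```bash
python3 -c "
from h import *
goal(.454,.191,.115,90)
p,d=manip.snapshot('wrist');cv2.imwrite('pics/w12.png',p[:,:,::-1])"
```

```text
t 8.02 pos [0.4551 0.1903 0.1188] F [-0.4 -0.3  0.1] w 29.7
 shift now-axes mm [ 0.7 -1.1  3.8] goal-axes mm [ 0.7 -1.1  3.8] rot deg [ 0.11 -0.02  0.26]
```

View pics/w12.png

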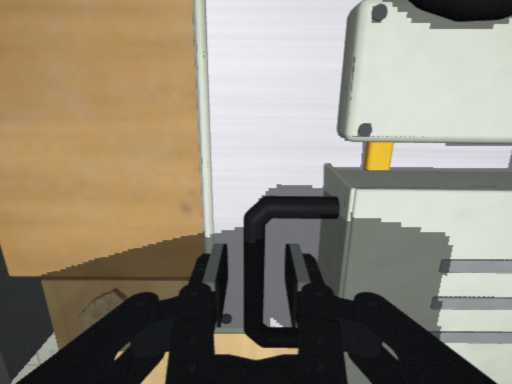

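Bar is centred between the pads (column 255). Lower 3 mm and close.

>>> step_arm(
  plan=[
    [0.001, 0, 0.003, 0, 0, 0, 0.02],
    [0, 0, 0, 0, 0, 0, 0.003],
    [0, 0, 0, 0, 0, 0, 0.003],
    [0, 0, 0, 0, 0, 0, 0.003],
  ],
  newtons=25,
)

```text
time_s: 8.4
ee_pos: [0.4539, 0.1913, 0.1156]
tool_rot: [0.706, 0.709, -0.001, -0.001]
wrist_force: [-0.2, -1.1, -1.0]
grip_width: 0.105
```

```bash
cat >> h.py <<'E'
def arc(hx,hz,rel=None,step=8,n=5):
    """hinge in TCP terms; tool yaw 90: tool y=world x, tool z=-world z. theta0 at bar rel (-.196,.022)"""
    s=manip.get_state();M=R.from_quat(s['tool_rot']).as_matrix();e=s['ee_pos']
    r=np.array([e[0]-hx,e[2]-hz]);ph=np.degrees(np.arctan2(r[1],-r[0]));th=ph-np.degrees(np.arctan2(.022,.196))
    rad=r/np.hypot(*r);tan=np.array([rad[1],-rad[0]]);F=s['wrist_force'][[0,2]]
    print('t',round(s['time_s'],2),'pos',e.round(4),'theta',th.round(1),'r',(np.hypot(*r)*1e3).round(1),'Frad',(F@rad).round(1),'Ftan',(F@tan).round(1),'Fy',s['wrist_force'][1].round(1),'w',round(s['grip_width'],3))
    print('rot',R.from_matrix(M.T@np.array([[0,1,0],[1,0,0],[0,0,-1.]])).as_rotvec(degrees=True).round(2))
    p=e[[0,2]]
    for k in range(1,n+1):
        a=np.radians(ph+step*k);g=np.array([hx-.197*np.cos(a),hz+.197*np.sin(a)]);d=g-p;p=g
        print([round(float(d[0]),4),round(-float(d[1]),4)])
E
python3 -c "
from h import *
p=manip.get_state()['ee_pos'];hx,hz=p[0]+.196,p[2]-.022;print(hx,hz)
arc(hx,hz)"
```

```text
0.6498672024195897 0.09361298732304618
t 8.4 pos [0.4539 0.1913 0.1156] theta -0.0 r 197.2 Frad 0.1 Ftan -1.0 Fy -1.1 w 0.105
rot [-0.09 -0.01  0.23]
[0.0052, -0.027]
[0.0087, -0.0261]
[0.0122, -0.0246]
[0.0155, -0.0227]
[0.0185, -0.0203]
```

>>> step_arm(
  plan=[
    [0, 0.003, -0.017, 0, 0, 0, 0.003],
    [0, 0.0045, -0.0165, 0, 0, 0, 0.003],
    [0, 0.006, -0.016, 0, 0, 0, 0.003],
  ],
)

```text
time_s: 8.65
ee_pos: [0.4644, 0.1913, 0.1621]
tool_rot: [0.706, 0.708, -0.003, -0.004]
wrist_force: [-0.4, 0.4, -3.1]
grip_width: 0.104
```

```bash
python3 -c "
from h import *
arc(.6499,.0936)
p,d=manip.snapshot('side');crop(p[:,:,::-1],95,65,295,215,4,'s13')"
```

```text
t 8.65 pos [0.4644 0.1913 0.1621] theta 13.9 r 197.7 Frad -0.7 Ftan -3.1 Fy 0.4 w 0.104
rot [-0.57 -0.01  0.19]
[0.012, -0.0248]
[0.0147, -0.0232]
[0.0178, -0.021]
[0.0205, -0.0183]
[0.0229, -0.0153]
```

View pics/s13.png

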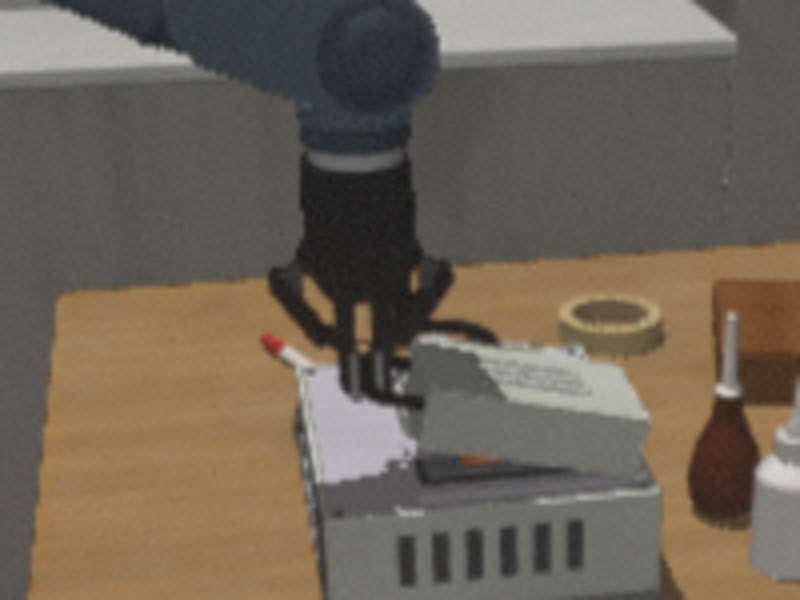

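Flap lifting properly. Continue.

>>> step_arm(
  plan=[
    [0, 0.01, -0.0205, -0.5, 0, 0, 0.003],
    [0, 0.0115, -0.019, 0, 0, 0, 0.003],
    [0, 0.0133, -0.018, 0, 0, 0, 0.003],
    [0, 0.015, -0.0165, 0, 0, 0, 0.003],
  ],
)

```text
time_s: 9.03
ee_pos: [0.5107, 0.1909, 0.2366]
tool_rot: [0.706, 0.708, -0.007, -0.005]
wrist_force: [0.3, -1.2, -4.0]
grip_width: 0.103
```

```bash
python3 -c "
from h import *
arc(.6499,.0936)"
```

```text
t 9.03 pos [0.5107 0.1909 0.2366] theta 39.4 r 199.6 Frad -3.1 Ftan -2.6 Fy -1.2 w 0.103
rot [-0.92  0.16  0.22]
[0.0228, -0.0159]
[0.0233, -0.0147]
[0.0251, -0.0113]
[0.0264, -0.0077]
[0.0272, -0.0039]
```

>>> step_arm(
  plan=[
    [0, 0.018, -0.0125, -0.8, 0.1, 0, 0.003],
    [0, 0.0195, -0.0115, 0, 0, 0, 0.003],
    [0, 0.021, -0.009, 0, 0, 0, 0.003],
    [0, 0.022, -0.0065, 0, 0, 0, 0.003],
    [0, 0.0225, -0.0035, 0, 0, 0, 0.003],
  ],
)

```text
time_s: 9.45
ee_pos: [0.6143, 0.1903, 0.2899]
tool_rot: [0.706, 0.709, -0.005, -0.001]
wrist_force: [-1.9, -1.3, 0.6]
grip_width: 0.108
```

```bash
python3 -c "
from h import *
arc(.6499,.0936)
p,d=manip.snapshot('side');crop(p[:,:,::-1],95,65,295,215,4,'s14')"
```

```text
t 9.45 pos [0.6143 0.1903 0.2899] theta 73.3 r 199.5 Frad 1.0 Ftan -1.8 Fy -1.3 w 0.108
rot [-0.48  0.31  0.25]
[0.0278, -0.0005]
[0.0275, 0.0008]
[0.0271, 0.0046]
[0.0262, 0.0084]
[0.0248, 0.0119]
```

View pics/s14.png

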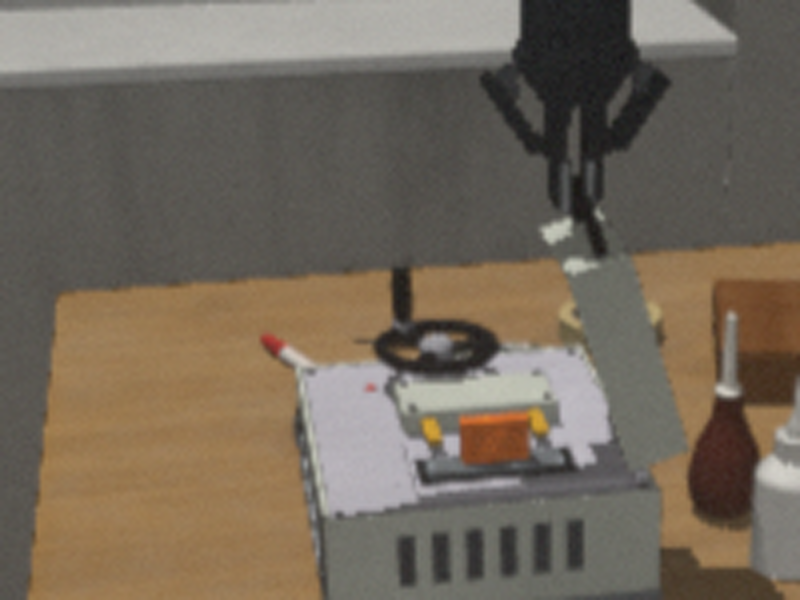

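>>> step_arm(
  plan=[
    [0, 0.0172, -0.0015, -0.4, 0.2, 0, 0.003],
    [0, 0.0172, 0, 0, 0, 0, 0.003],
    [0, 0.0172, 0.001, 0, 0, 0, 0.003],
    [0, 0.0172, 0.0025, 0, 0, 0, 0.003],
    [0, 0.017, 0.004, 0, 0, 0, 0.003],
  ],
)

```text
time_s: 9.92
ee_pos: [0.7048, 0.1898, 0.2869]
tool_rot: [0.706, 0.708, -0.0, 0.001]
wrist_force: [-2.2, 0.2, -1.2]
grip_width: 0.102
```

```bash
python3 -c "
from h import *
arc(.6499,.0936)
p,d=manip.snapshot('side');crop(p[:,:,::-1],95,65,295,215,4,'s15')"
```

```text
t 9.92 pos [0.7048 0.1898 0.2869] theta 99.5 r 200.9 Frad -1.8 Ftan -1.7 Fy 0.2 w 0.102
rot [0.11 0.12 0.14]
[0.0248, 0.0131]
[0.0243, 0.0128]
[0.0223, 0.0161]
[0.0198, 0.019]
[0.017, 0.0216]
```

View pics/s15.png

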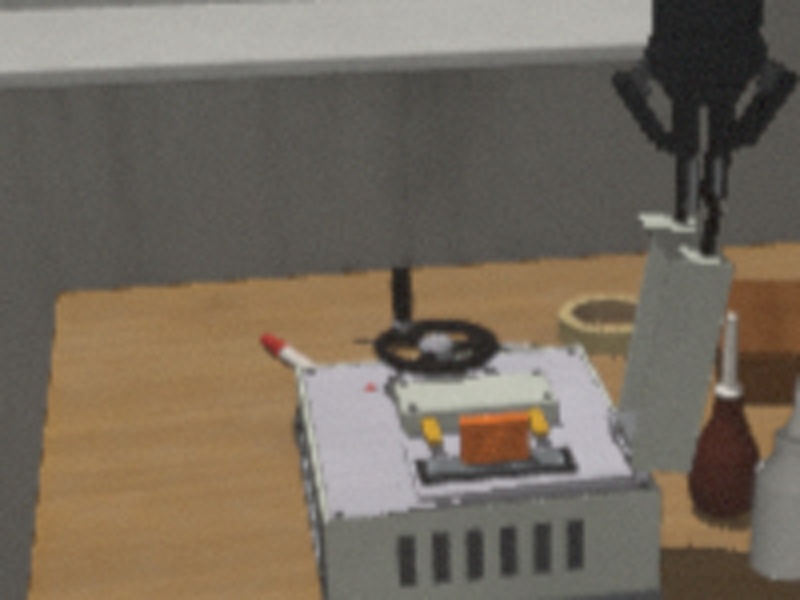

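>>> step_arm(
  plan=[
    [0, 0, 0, 0, 0, 0, 0.003],
    [0, 0, 0, 0, 0, 0, 0.025],
    [0, 0, 0, 0, 0, 0, 0.03],
    [0, 0, -0.025, 0, 0, 0, 0.03],
    [0, 0, -0.035, 0, 0, 0, 0.03],
  ],
)

```text
time_s: 10.38
ee_pos: [0.7025, 0.1895, 0.3356]
tool_rot: [0.706, 0.708, -0.006, -0.004]
wrist_force: [0.6, -0.6, 0.5]
grip_width: 0.354
```

```bash
python3 -c "
from h import *
goal(.555,.188,.36,180)"
```

```text
t 10.38 pos [0.7025 0.1895 0.3356] F [ 0.6 -0.6  0.5] w 30.3
 shift now-axes mm [  -1.2 -147.8  -22.5] goal-axes mm [147.5  -1.5 -24.4] rot deg [ -0.72  -0.47 -89.88]
```

>>> step_arm(
  plan=[
    [0, 0, -0.03, -0.6, -0.4, 0, 0.03],
    [0, -0.038, 0, 0, 0, 0, 0.03],
    [0, -0.038, 0, 0, 0, 0, 0.03],
    [0, -0.038, 0, 0, 0, 0, 0.03],
    [0, -0.034, 0, 0, 0, 0, 0.03],
  ],
)

```text
time_s: 10.8
ee_pos: [0.5546, 0.1886, 0.3725]
tool_rot: [0.707, 0.707, 0.001, 0.007]
wrist_force: [-0.5, 0.7, 0.6]
grip_width: 0.35
```

>>> step_arm(
  plan=[
    [0, 0, 0, 0, 0, -7, 0.03],
    [0, 0, 0, 0, 0, -7, 0.03],
    [0, 0, 0, 0, 0, -7, 0.03],
    [0, 0, 0, 0, 0, -7, 0.03],
    [0, 0, 0, 0, 0, -7, 0.03],
  ],
)

```text
time_s: 11.22
ee_pos: [0.542, 0.1899, 0.3729]
tool_rot: [0.453, 0.891, -0.002, 0.007]
wrist_force: [0.1, 0.1, 0.7]
grip_width: 0.346
```

>>> step_arm(
  plan=[
    [0, 0, 0, 0, 0, -7, 0.03],
    [0, 0, 0, 0, 0, -7, 0.03],
    [0, 0, 0, 0, 0, -7, 0.03],
    [0, 0, 0, 0, 0, -7, 0.03],
    [0, 0, 0, 0, 0, -7, 0.03],
  ],
)

```text
time_s: 11.63
ee_pos: [0.5374, 0.1902, 0.3729]
tool_rot: [0.158, 0.987, -0.004, 0.007]
wrist_force: [-0.3, -0.0, 0.1]
grip_width: 0.352
```

```bash
python3 -c "
from h import *
goal(.555,.188,.30,180)"
```

```text
t 11.63 pos [0.5374 0.1902 0.3729] F [-0.3 -0.   0.1] w 30.1
 shift now-axes mm [-16.3   3.7  73.1] goal-axes mm [-17.6  -2.2  72.9] rot deg [ -0.43   0.84 -18.13]
```

>>> step_arm(
  plan=[
    [0, 0, 0, -0.4, 0.8, -6, 0.03],
    [0, 0, 0, 0, 0, -6, 0.03],
    [0, 0, 0, 0, 0, -6, 0.03],
    [-0.008, 0, 0.04, 0, 0, 0, 0.04],
    [-0.008, 0, 0.03, 0, 0, 0, 0.04],
  ],
)

```text
time_s: 12.05
ee_pos: [0.5526, 0.1918, 0.3104]
tool_rot: [-0.011, 1.0, 0.002, 0.009]
wrist_force: [-0.0, -0.5, -2.5]
grip_width: 0.469
```

```bash
python3 -c "
from h import *
goal(.555,.188,.30,180)
p,d=manip.snapshot('wrist');cv2.imwrite('pics/w20.png',p[:,:,::-1])
C=cam('wrist');print(proj('wrist',[.555,.188,.14],C))"
```

```text
t 12.05 pos [0.5526 0.1918 0.3104] F [-0.  -0.5 -2.5] w 40.0
 shift now-axes mm [-2.1 -3.9 10.5] goal-axes mm [-2.4 -3.8 10.4] rot deg [0.18 1.08 1.25]
(np.float64(251.5900729330421), np.float64(178.68841398429038))
```

View pics/w20.png

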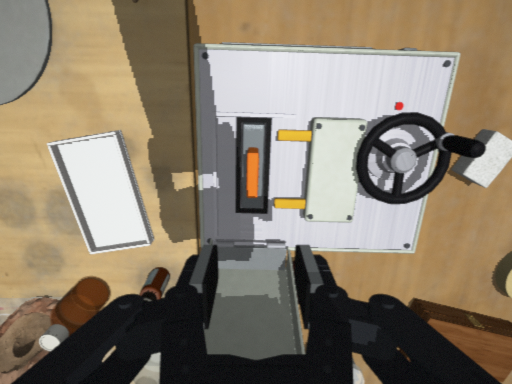

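```bash
python3 -c "
from h import *
C=cam('wrist')
for u,v in((253,149),(253,173),(253,197)):print(atz('wrist',u,v,.14,C).round(4))
p=cv2.imread('pics/w20.png');crop(p,200,100,340,220,5.5,'w20c')"
```

```text
[0.5239 0.189  0.14  ]
[0.5489 0.1894 0.14  ]
[0.5752 0.1898 0.14  ]
```

View pics/w20c.png

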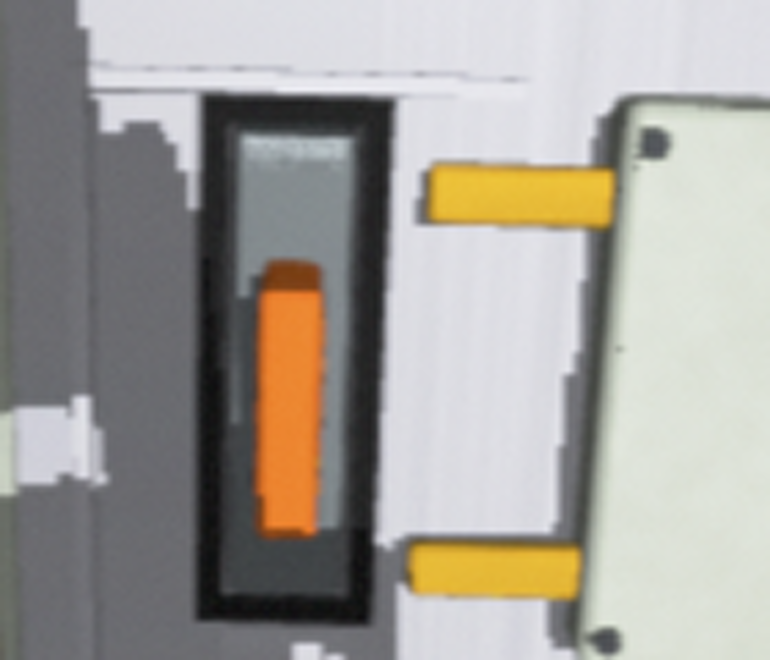

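>>> step_arm(
  plan=[
    [0, -0.003, 0, 0.2, 1.0, 1.2, 0.035],
    [0, 0, 0.035, 0, 0, 0, 0.035],
    [0, 0, 0.035, 0, 0, 0, 0.035],
    [0, 0, 0.02, 0, 0, 0, 0.035],
  ],
)

```text
time_s: 12.43
ee_pos: [0.5527, 0.1882, 0.221]
tool_rot: [0.002, 1.0, -0.001, 0.001]
wrist_force: [-0.9, -0.0, -0.5]
grip_width: 0.414
```

```bash
python3 -c "
from h import *
goal(.553,.189,.113,180)
p,d=manip.snapshot('wrist');cv2.imwrite('pics/w21.png',p[:,:,::-1])
C=cam('wrist');print(proj('wrist',[.553,.189,.14],C))"
```

```text
t 12.43 pos [0.5527 0.1882 0.221 ] F [-0.9 -0.  -0.5] w 35.3
 shift now-axes mm [ -0.    0.9 108. ] goal-axes mm [ -0.3   0.8 108. ] rot deg [-0.06  0.16 -0.21]
(np.float64(256.51521274749274), np.float64(209.23840629969604))
```

View pics/w21.png

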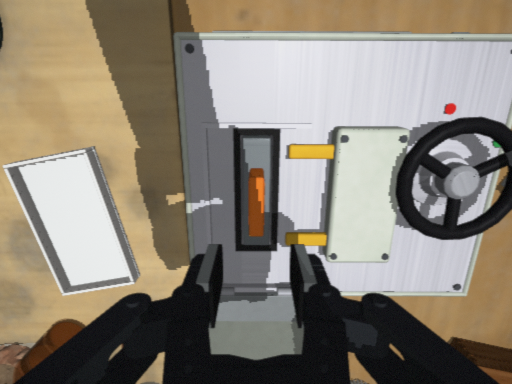

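>>> step_arm(
  plan=[
    [0, 0, 0.03, 0, 0, 0, 0.033],
    [0, 0, 0.03, 0, 0, 0, 0.033],
    [0, 0, 0.015, 0, 0, 0, 0.033],
    [0, 0, 0, 0, 0, 0, 0.033],
  ],
)

```text
time_s: 12.82
ee_pos: [0.5531, 0.188, 0.148]
tool_rot: [0.003, 1.0, -0.001, 0.002]
wrist_force: [-0.4, 0.1, 0.0]
grip_width: 0.387
```

```bash
python3 -c "
from h import *
goal(.552,.189,.113,180)
p,d=manip.snapshot('wrist');cv2.imwrite('pics/w22.png',p[:,:,::-1])
C=cam('wrist');print(proj('wrist',[.553,.189,.14],C))"
```

```text
t 12.82 pos [0.5531 0.188  0.148 ] F [-0.4  0.1  0. ] w 33.0
 shift now-axes mm [ 1.2  1.1 35. ] goal-axes mm [ 1.1  1.  35. ] rot deg [-0.08  0.19 -0.36]
(np.float64(256.1742817817672), np.float64(245.72849211368032))
```

View pics/w22.png

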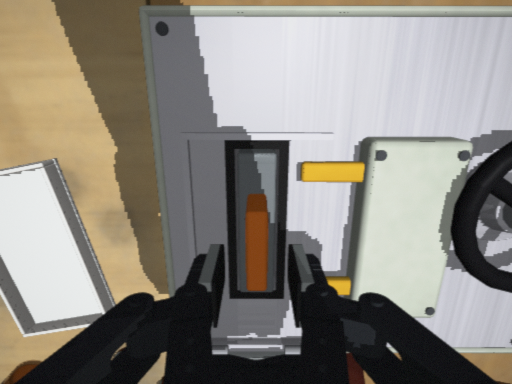

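```bash
python3 -c "
from h import *
C=cam('wrist')
for r in((301,162),(301,182),(345,277),(345,295)):print(atz('wrist',*r,.113,C).round(4))"
```

```text
[0.5116 0.2161 0.113 ]
[0.524  0.2166 0.113 ]
[0.5915 0.2493 0.113 ]
[0.6061 0.2506 0.113 ]
```

>>> step_arm(
  plan=[
    [0, 0.001, 0.012, 0, 0, -0.3, 0.033],
    [0, 0, 0.012, 0, 0, 0, 0.033],
    [0, 0, 0.01, 0, 0, 0, 0.033],
    [0, 0, 0, 0, 0, 0, 0.033],
  ],
)

```text
time_s: 13.2
ee_pos: [0.5592, 0.19, 0.1216]
tool_rot: [0.0, 1.0, 0.0, 0.009]
wrist_force: [-0.6, 0.2, -0.1]
grip_width: 0.388
```

```bash
python3 -c "
from h import *
goal(.553,.189,.113,180)
p,d=manip.snapshot('wrist');cv2.imwrite('pics/w23.png',p[:,:,::-1])"
```

```text
t 13.2 pos [0.5592 0.19   0.1216] F [-0.6  0.2 -0.1] w 33.2
 shift now-axes mm [ 6.3 -1.   8.4] goal-axes mm [ 6.2 -1.   8.6] rot deg [ 0.03  1.05 -0.05]
```

View pics/w23.png

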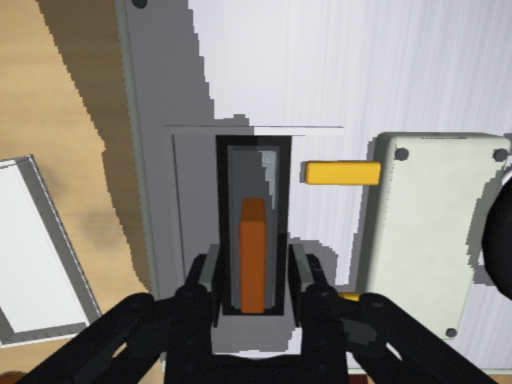

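>>> step_arm(
  plan=[
    [0.005, -0.0015, 0.004, 0, 1.0, 0, 0.033],
    [0, 0, 0.005, 0, 0, 0, 0.033],
    [0, 0, 0, 0, 0, 0, 0.033],
  ],
)

```text
time_s: 13.5
ee_pos: [0.5553, 0.1885, 0.1141]
tool_rot: [0.0, 1.0, 0.0, 0.001]
wrist_force: [0.1, 0.0, -0.7]
grip_width: 0.383
```

```bash
python3 -c "
from h import *
goal(.554,.189,.113,180)"
```

```text
t 13.5 pos [0.5553 0.1885 0.1141] F [ 0.1  0.  -0.7] w 32.7
 shift now-axes mm [1.3 0.5 1.1] goal-axes mm [1.3 0.5 1.1] rot deg [ 0.06  0.15 -0.05]
```

>>> step_arm(
  plan=[
    [0, 0, 0, 0, 0, 0, 0.015],
    [0, 0, 0, 0, 0, 0, 0.005],
    [0, 0, 0, 0, 0, 0, 0.005],
    [0, 0, 0, 0, 0, 0, 0.005],
    [0, 0, 0, 0, 0, 0, 0.005],
  ],
  newtons=50,
)

```text
time_s: 13.92
ee_pos: [0.5554, 0.1884, 0.1142]
tool_rot: [0.0, 1.0, 0.0, 0.001]
wrist_force: [-0.4, -0.3, -1.4]
grip_width: 0.13
```

```bash
python3 -c "
from h import *
goal(.554,.189,.22,180)
p,d=manip.snapshot('wrist');cv2.imwrite('pics/w24.png',p[:,:,::-1])"
```

```text
t 13.92 pos [0.5554 0.1884 0.1142] F [-0.4 -0.3 -1.4] w 11.1
 shift now-axes mm [   1.1    0.7 -105.8] goal-axes mm [   1.4    0.6 -105.8] rot deg [ 0.05  0.16 -0.06]
```

View pics/w24.png

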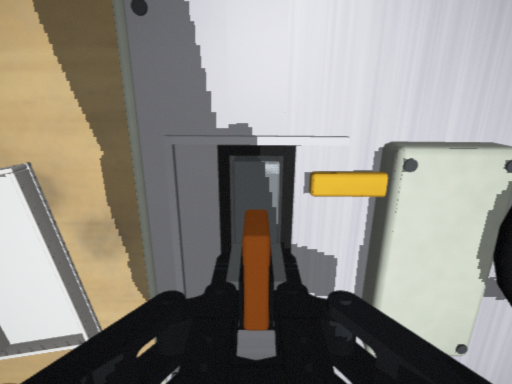

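Gripped on the tab (11 mm). Draw straight up in small rows.

>>> step_arm(
  plan=[
    [0, 0, -0.01, 0, 0, 0, 0.005],
    [0, 0, -0.015, 0, 0, 0, 0.005],
    [0, 0, -0.015, 0, 0, 0, 0.005],
  ],
)

```text
time_s: 14.22
ee_pos: [0.5533, 0.1879, 0.1516]
tool_rot: [0.001, 1.0, -0.0, -0.001]
wrist_force: [1.8, 0.4, -2.4]
grip_width: 0.127
```

```bash
python3 -c "
from h import *
goal(.555,.189,.23,180)"
```

```text
t 14.22 pos [0.5533 0.1879 0.1516] F [ 1.8  0.4 -2.4] w 10.8
 shift now-axes mm [ -1.5   1.1 -78.4] goal-axes mm [ -1.7   1.1 -78.4] rot deg [-0.02 -0.14 -0.07]
```

>>> step_arm(
  plan=[
    [-0.001, 0, -0.02, 0, 0, 0, 0.005],
    [0, 0, -0.02, 0, 0, 0, 0.005],
    [0, 0, -0.025, 0, 0, 0, 0.005],
    [0, 0, -0.025, 0, 0, 0, 0.005],
    [0, 0, 0, 0, 0, 0, 0.005],
  ],
)

```text
time_s: 14.63
ee_pos: [0.5549, 0.1879, 0.25]
tool_rot: [0.001, 1.0, 0.0, 0.001]
wrist_force: [0.6, -0.1, -0.9]
grip_width: 0.135
```

```bash
python3 -c "
from h import *
goal(.555,.189,.23,180)
p,d=manip.snapshot('wrist');cv2.imwrite('pics/w25.png',p[:,:,::-1])
p,d=manip.snapshot('side');crop(p[:,:,::-1],95,65,335,245,3.3,'s25')"
```

```text
t 14.63 pos [0.5549 0.1879 0.25  ] F [ 0.6 -0.1 -0.9] w 11.5
 shift now-axes mm [-0.1  1.1 20. ] goal-axes mm [-0.1  1.1 20. ] rot deg [ 0.01  0.11 -0.07]
```

View pics/s25.png

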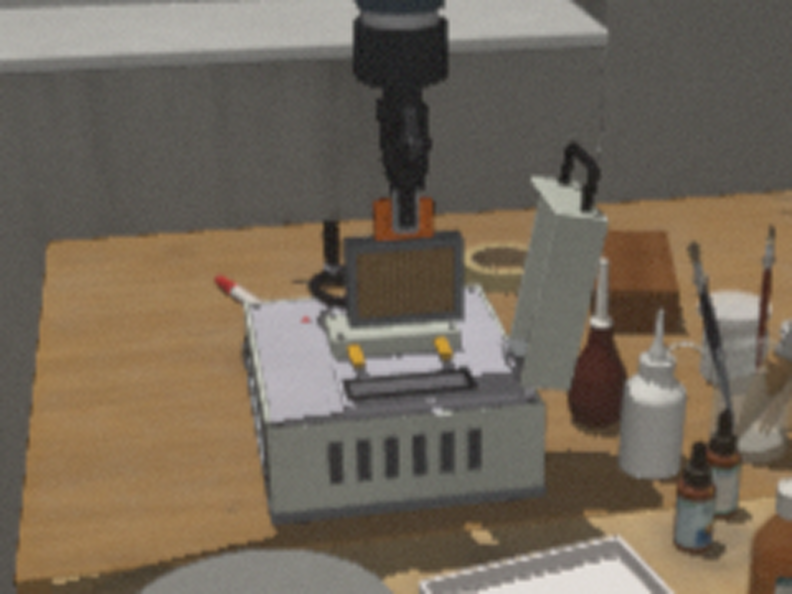

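View pics/w25.png

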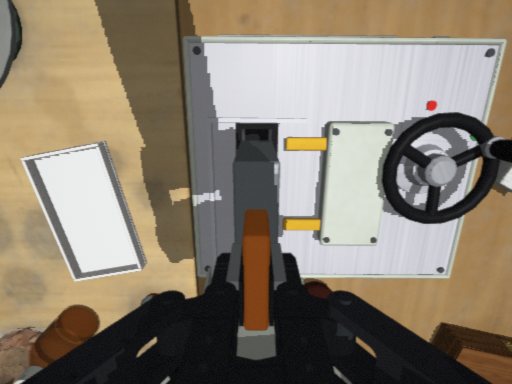

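>>> step_arm(
  plan=[
    [0, -0.02, 0, 0, 0, 0, 0.005],
    [0, -0.03, 0, 0, 0, 0, 0.005],
    [0, -0.03, 0, 0, 0, 0, 0.005],
    [0, -0.03, 0, 0, 0, 0, 0.005],
    [0, -0.03, 0, 0, 0, 0, 0.005],
  ],
)

```text
time_s: 15.15
ee_pos: [0.5465, 0.0484, 0.2335]
tool_rot: [-0.005, 1.0, 0.001, -0.012]
wrist_force: [1.5, -0.3, -2.7]
grip_width: 0.134
```

>>> step_arm(
  plan=[
    [-0.022, -0.028, 0, 0, 0, -2, 0.005],
    [-0.022, -0.028, 0, 0, 0, -3, 0.005],
    [-0.015, -0.02, 0, 0, 0, -3, 0.005],
    [-0.008, -0.01, 0, 0, 0, -2.5, 0.005],
    [0, 0, 0, 0, 0, 0, 0.005],
  ],
)

```text
time_s: 15.57
ee_pos: [0.6125, -0.0421, 0.2169]
tool_rot: [-0.097, 0.995, 0.005, -0.022]
wrist_force: [0.0, -0.1, -2.2]
grip_width: 0.131
```

```bash
python3 -c "
from h import *
goal(.623,-.04,.24,190.6)
p,d=manip.snapshot('wrist');cv2.imwrite('pics/w26.png',p[:,:,::-1])
p,d=manip.snapshot('top');crop(p[:,:,::-1],190,120,350,240,5,'t26')"
```

```text
t 15.57 pos [ 0.6125 -0.0421  0.2169] F [ 0.  -0.1 -2.2] w 11.2
 shift now-axes mm [ -9.6   0.4 -23.5] goal-axes mm [-10.7   0.1 -23.1] rot deg [ 0.78 -2.51  0.54]
```

View pics/w26.png

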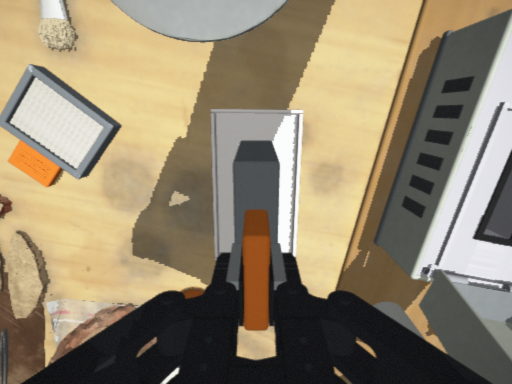

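View pics/t26.png

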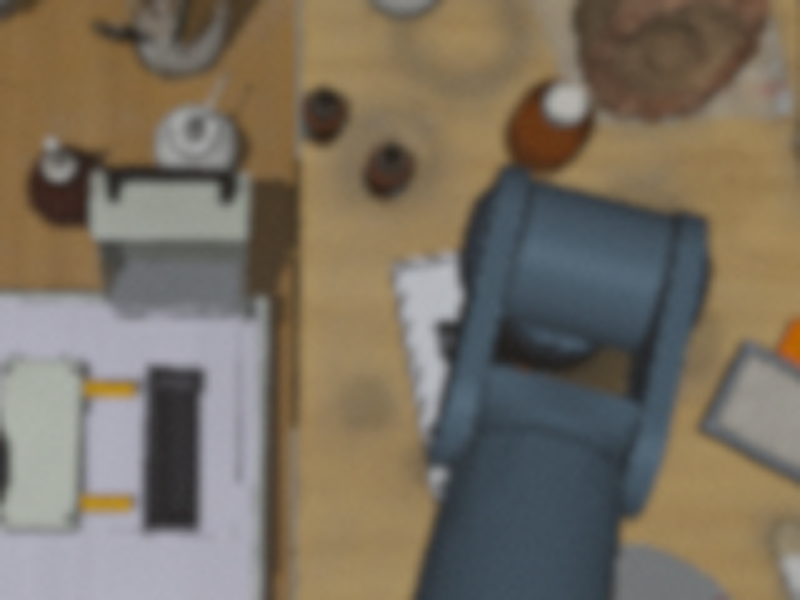

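```bash
python3 -c "
from h import *
C=cam('wrist')
a=atz('wrist',211,111,.022,C);b=atz('wrist',303,111,.022,C);m=(a+b)/2;print(a,b,np.linalg.norm(a-b))
d=(b-a);d/=np.linalg.norm(d);f=np.array([d[1],-d[0],0]);print('yaw',np.degrees(np.arctan2(f[1],f[0])),'centre',m+.09*f)
l=atz('wrist',216,250,.022,C);r=atz('wrist',296,250,.022,C);print(l,r,(l+r)/2)"
```

```text
[ 0.54734008 -0.09792602  0.022     ] [ 0.52841285 -0.00065474  0.022     ] 0.09909561959974543
yaw 11.011132633819244 centre [ 0.62621957 -0.03210041  0.022     ]
[ 0.70774935 -0.06720401  0.022     ] [0.68975909 0.02907407 0.022     ] [ 0.69875422 -0.01906497  0.022     ]
```

>>> step_arm(
  plan=[
    [-0.006, 0.003, 0.005, 0.4, -1.3, 0.3, 0.005],
    [-0.006, 0.003, 0.008, 0.4, -1.2, 0.3, 0.005],
    [0, 0, 0.008, 0, 0, 0, 0.005],
    [0, 0, 0.003, 0, 0, 0, 0.005],
    [0, 0, 0, 0, 0, 0, 0.005],
  ],
)

```text
time_s: 16.08
ee_pos: [0.6165, -0.0263, 0.1878]
tool_rot: [-0.092, 0.996, 0.002, -0.004]
wrist_force: [-0.3, -0.0, -2.6]
grip_width: 0.13
```

```bash
python3 -c "
from h import *
goal(.625,-.036,.19,190.8)
p,d=manip.snapshot('wrist');cv2.imwrite('pics/w27.png',p[:,:,::-1])
C=cam('wrist')
p,d=manip.snapshot('side');crop(p[:,:,::-1],165,65,365,285,2.7,'s27')"
```

```text
t 16.08 pos [ 0.6165 -0.0263  0.1878] F [-0.3 -0.  -2.6] w 11.1
 shift now-axes mm [ -6.5 -11.1  -2.3] goal-axes mm [ -6.5 -11.1  -2.2] rot deg [ 0.28 -0.44 -0.23]
```

View pics/w27.png

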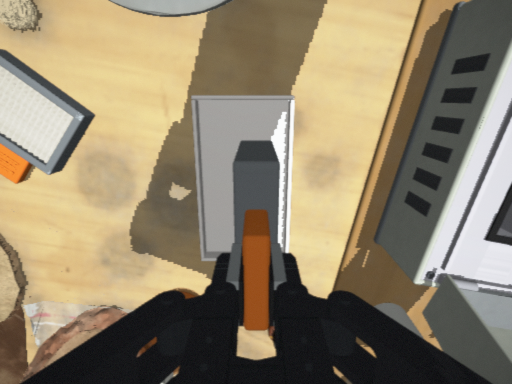

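View pics/s27.png

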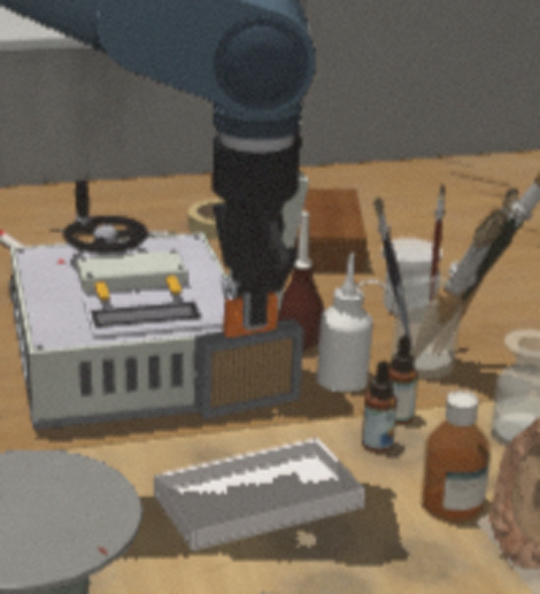

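```bash
python3 -c "
from h import *
C=cam('wrist')
a=atz('wrist',192,97,.022,C);b=atz('wrist',295,97,.022,C);c=atz('wrist',203,261,.022,C);print(a,b,c,np.linalg.norm(a-b),np.linalg.norm(a-c));print('centre',(b+c)/2)
d=c-a;print(np.degrees(np.arctan2(d[1],d[0])));goal(.624,-.037,.19,190.6)"
```

```text
[ 0.54910699 -0.10060334  0.022     ] [ 0.53107308 -0.00282391  0.022     ] [ 0.72464296 -0.06724633  0.022     ] 0.09942855760644563 0.1786772741495672
centre [ 0.62785802 -0.03503512  0.022     ]
10.759594808484685
t 16.18 pos [ 0.6171 -0.0267  0.1886] F [ 0.3  1.1 -2.6] w 11.2
 shift now-axes mm [ -4.9 -11.3  -1.5] goal-axes mm [ -4.9 -11.4  -1.4] rot deg [ 0.24 -0.37 -0.05]
```

>>> step_arm(
  plan=[
    [-0.004, -0.005, 0, 0.2, -0.3, 0, 0.005],
    [-0.003, -0.006, 0, 0, 0, 0, 0.005],
    [0, 0, 0, 0, 0, 0, 0.005],
    [0, 0, 0, 0, 0, 0, 0.005],
  ],
)

```text
time_s: 16.52
ee_pos: [0.6278, -0.0377, 0.1905]
tool_rot: [-0.092, 0.996, -0.0, 0.001]
wrist_force: [-0.9, -0.2, -1.9]
grip_width: 0.131
```

>>> step_arm(
  plan=[
    [0, 0, 0, 0, 0, 0, 0.005],
    [0, 0, 0, 0, 0, 0, 0.005],
    [0, 0, 0, 0, 0, 0, 0.005],
    [0, 0, 0, 0, 0, 0, 0.005],
    [0, 0, 0, 0, 0, 0, 0.005],
  ],
)

```text
time_s: 16.93
ee_pos: [0.6283, -0.0384, 0.1913]
tool_rot: [-0.091, 0.996, -0.001, 0.001]
wrist_force: [-0.1, -1.1, -1.5]
grip_width: 0.131
```

```bash
python3 -c "
from h import *
goal(.626,-.036,.19,190.6);print(manip.get_state()['qd'].round(4))
p,d=manip.snapshot('wrist');cv2.imwrite('pics/w28.png',p[:,:,::-1])
p,d=manip.snapshot('side');cv2.imwrite('pics/s28.png',p[:,:,::-1])
goal(.626,-.036,.19,190.6)"
```

```text
t 16.93 pos [ 0.6283 -0.0384  0.1913] F [-0.1 -1.1 -1.5] w 11.1
 shift now-axes mm [1.8 2.8 1.3] goal-axes mm [1.8 2.8 1.3] rot deg [-0.09  0.16 -0.12]
[ 0.0014 -0.0023  0.0015 -0.0007  0.0012 -0.0005]
t 17.03 pos [ 0.6283 -0.0384  0.1913] F [ 0.6 -0.1 -2.5] w 11.2
 shift now-axes mm [1.8 2.7 1.2] goal-axes mm [1.8 2.7 1.3] rot deg [-0.08  0.16 -0.12]
```

View pics/w28.png

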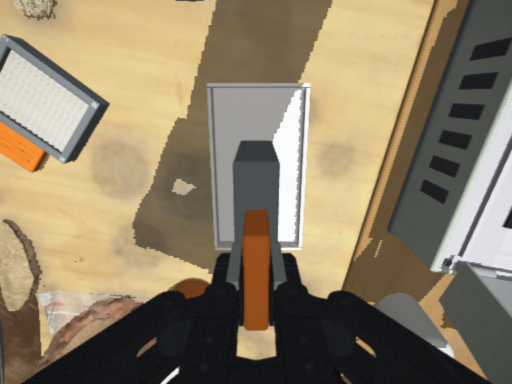

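View pics/s28.png

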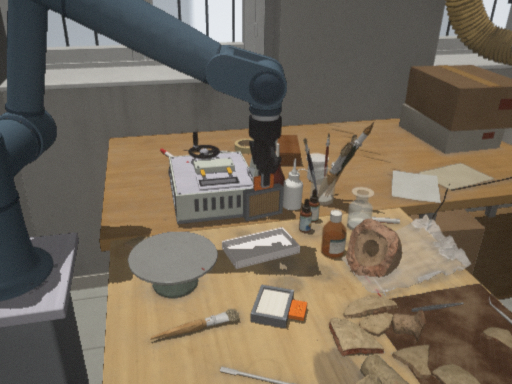

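```bash
python3 -c "
from h import *
print(proj('side',[.628,-.038,.107]),proj('side',[.626,-.036,.022]))
p=cv2.imread('pics/s28.png');crop(p,165,125,325,285,3.6,'s28c')
s,d=manip.snapshot('top');crop(s[:,:,::-1],150,120,310,250,5,'t28')"
```

```text
(np.float64(262.3551357778695), np.float64(213.9901657063724)) (np.float64(260.6305223202967), np.float64(241.95151272947234))
```

View pics/s28c.png

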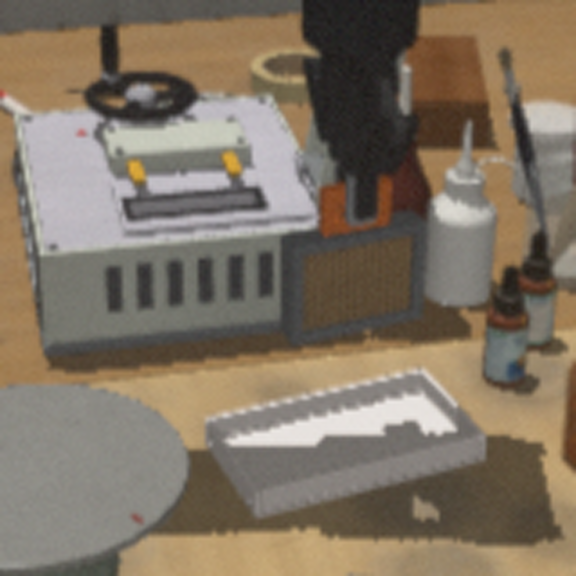

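View pics/t28.png

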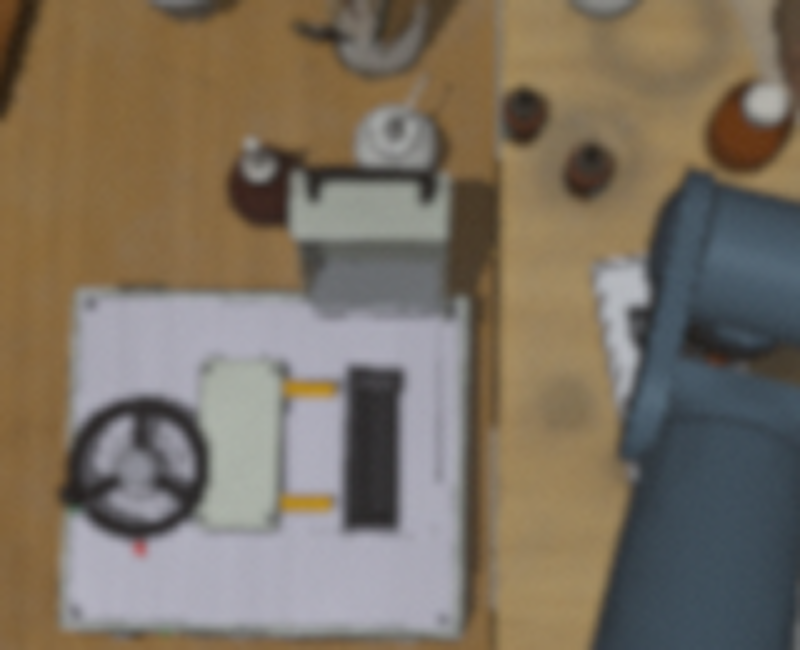

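```bash
python3 -c "
from station import manip
print(manip.job_done())"
```

```text
the job is handed in; nothing more can be done
None
```

I cranked the handwheel about 300° anticlockwise to its open stop and lifted the flap to about 99°. I then drew the cassette straight up by its tab, carried it off to the extractor's right, and handed the job in at about 17 s while holding it over the tray. The hand-in gave no verdict.

- **Handwheel:** the force at the handle rose to 22 N at the stop, and the handle stands beside the green dot. The yellow bars are visibly clear of the well.
- **Flap:** it stayed standing open in the last top picture.
- **Cassette:** it is held upright, with the tool tilted less than 0.3°. Its length is within about 1° of the tray's, and the foot is about 0.107 m above the bench. My tray-centre measurements differ by up to 8 mm in plan (wrist camera against top camera), so the cassette is within about 10 mm of the middle. The limit is 35 mm. The arm was at rest and the grip still held, with the fingers 11 mm apart on the tab.
- **Bystanders:** those I could see in the last pictures looked unmoved, but I did not measure their positions.
- **Disagreement between cameras:** positions read near the edges of the wrist picture were up to about 8 mm off, probably from lens distortion. I aligned each grasp near the picture centre instead.

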